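Clean the bench clamp's bed and clamp the re-glued cave

TASK

The ceramic cave in the bench bar clamp has just been re-glued and needs gentle pressure. First take the green algae scraper from the aluminium turntable, wipe the three loose chips off the clamp's bed onto the benchtop with it (not with the fingers), and lay it back flat on the turntable; then pump the clamp's trigger, squeezing it towards the upright grip plate and letting it spring back, until the jaw's sprung nose presses on the cave and is pushed in about half of its 16 mm travel, never nearly all the way. Finish while still holding that squeeze on the trigger: the program ends with the clamp under pressure, and nothing else on the bench is disturbed.

Things in the scene. Friction and masses are not known exactly. Their poses are not given: they have to be found in the camera images.
- clamp: Bench bar clamp, fixed. Origin on the benchtop, bar along its y. Aluminium bed x -50..50, y -180..170 mm, top at height 15, open at both long edges. Grey stop at the -y end, 72 high, rubber face at y = -157; the cave stands against it. The jaw comes from +y and moves to -y. Head (two grey cheeks, x to +-28, y 56 to 138, top at 108); trigger and, behind it, grip plate stick up out of it.
- bed (a point): Point on the top of the bed (height 15 mm), at clamp x = 0, y = -36 mm: the middle of the strip where the chips lie. The chips lie within x +-35 and y +-25 mm of it; the gap between cave and nose is at first 66 to 86 mm wide. Axes as the clamp.
- cave_center (a point): Ribbed terracotta cave ornament, loose, 400 g: a tunnel 76 mm long (along clamp x, mouth towards clamp -x), 84 mm wide (along clamp y), about 64 mm high, on the bed. The point is at its middle, 33 mm above its foot; its flat ribbed side that meets the nose is 42 mm from the point towards clamp +y. Keep it standing where it is; the nose may push it 1 to 4 mm up to the stop.
- chip0_center (a point): Loose six-sided terracotta chip about 16 mm across, 7 mm thick, lying flat on the bed; point at its centre. It counts as wiped off when it lies on the benchtop beside the bed.
- chip1_center (a point): Second chip, like the first.
- chip2_center (a point): Third chip, like the first.
- scraper_center (a point): Magnetic algae scraper: green plastic block, 110 g, 46 mm high, loose on the turntable. Foot 34 (its x) by 52 (its y) by 10 mm high, above it a body 28 (x) by 48 (y) mm up to the top: grasp it across the 28 mm. Centre point at its centre, 23 mm above its flat foot; z up.
- turntable: Small aluminium turntable, locked, disc of 130 mm diameter; origin on the benchtop at its centre, top 26 mm above the benchtop.
- jaw (a joint): How far the jaw's bar has been pumped forward (m), 0 to 0.11, starts at 0.005 to 0.018. A full pump advances it about 18 mm (ratchet steps of 6 mm). When the trigger springs back the jaw stays by 3 N of friction only, too little to keep the pressure on the cave: that needs the trigger held squeezed.
- nose_face (a point): Centre of the jaw's black rubber nose face (disc of 30 mm diameter, 40 mm above the benchtop), facing clamp -y.
- nose (a joint): How far the sprung nose is pushed back into the jaw (m): 0 free, 0.016 fully in (bottomed, crushing). Spring 1 N per mm. Wanted: about 0.008.
- trigger (a joint): Trigger angle (rad): 0 at rest, 0.54 fully squeezed. Its cross bar then moves about 22 mm towards the grip plate and the jaw about 21 mm the other way; a spring returns it. Free pumping takes about 6 N at the cross bar, about 15 N with the nose half in.
- trigger_bar (a point): Centre of the trigger's black cross bar, 14 mm thick, 40 mm long along clamp x, at rest at clamp y = 91 and 135 mm above the benchtop; fully squeezed at y = 113. It moves in an arc of 42 mm radius about an axle at clamp y = 102, height 95 mm.
- grip_plate (a point): Centre of the upright black grip plate at the height of the cross bar (136 mm), clamp y = 127: fixed, 10 mm thick (y), 44 mm wide (x), top at 153 mm. Over cross bar and plate it measures 48 mm at rest and 26 mm fully squeezed. Nothing lies above 110 mm beside them.
- gravel_tub: Clear round tub of gravel, 120 mm across, 45 mm high, fixed; bystander. Origin at its underside. It and the turntable may swap places.
- food_jar: Amber jar, 56 mm across, 62 mm high, bystander behind the clamp; origin at its underside.
- plant_pot: Small terracotta cup, 64 mm across, 55 mm high, bystander; origin at its underside.
- conditioner: White bottle, 60 mm across, 150 mm high, bystander; origin at its underside.
- suction_clip: Black rubber suction foot, 36 mm across, 22 mm high, bystander in front of the robot; origin at its underside.
- scoop: Spoon-shaped scoop lying at the right, bystander.
- air_stone: Grey cylinder 32 mm across, 50 mm high, bystander; origin at its underside.
Mind the look-alikes: they are no part of the job. There is more than one size of the part that bears scraper_center; the job needs the middle-sized.

How it is judged (in metres and radians):
On the way, in this order (a step that is already met when the one before it is completed fails the run):
1. the held scraper is down on the clamp's bed, in the gap between nose and cave (z of scraper_center in the frame of bed below 0.031 m and x of scraper_center in the frame of bed between -0.06 and 0.06 m and y of scraper_center in the frame of bed between -0.04 and 0.05 m and contact force between the fingers and scraper above 1 N), for 0.05 s.
2. all three chips lie off the bed, on the benchtop (height (world z) of each of chip0_center, chip1_center, chip2_center below 0.011 m), for 0.2 s.
3. the scraper lies flat on the turntable, let go (horizontal distance between scraper_center and turntable below 0.05 m and height (world z) of scraper_center below 0.055 m and angle between scraper_center's own z axis and vertical below 0.15 rad and contact force between the fingers and scraper below 0.1 N and linear speed of scraper below 0.02 m/s), for 0.2 s.
4. the jaw has been pumped forward by more than one stroke (value of joint jaw above 0.035 m), for 0.1 s.
At the end, for the whole second after the job is handed in: The fingers keep pressing the trigger (over 2 N); the nose is pushed in between 4.5 and 12 mm by the cave, pressing it with 3 to 16 N; the cave stands upright; the three chips lie on the benchtop, off the bed; the scraper lies flat on the turntable, its centre within 50 mm of the turntable's (all of step 2 and value of joint nose between 0.0045 and 0.012 m and contact force between nose and cave between 3 and 16 N and contact force between the fingers and trigger above 2 N and value of joint trigger above 0.02 rad and angle between cave_center's own z axis and vertical below 0.1 rad and linear speed of cave below 0.01 m/s and horizontal distance between scraper_center and turntable below 0.05 m and height (world z) of scraper_center between 0.043 and 0.055 m and angle between scraper_center's own z axis and vertical below 0.15 rad); the arm keeps its last pose, push and grip.
It fails at once if the nose is driven in nearly all the way (over 14.5 mm of 16) and crushes the cave (value of joint nose above 0.0145 m).
It fails at once if chips are pushed with the fingers instead of the scraper (contact force between the fingers and chip0 above 1 N or contact force between the fingers and chip1 above 1 N or contact force between the fingers and chip2 above 1 N).
It fails at once if the jaw is pushed by hand instead of with the trigger (contact force between the fingers and jaw above 4 N).
It fails at once if the cave is knocked over or shoved away (angle between cave_center's own z axis and vertical above 0.3 rad or distance of cave_center from where it was at the start of the episode above 0.02 m).
It fails at once if a bystander is disturbed (distance of any of food_jar, plant_pot, conditioner, suction_clip, scoop, air_stone from where it was at the start of the episode above 0.03 m).
It also fails if it takes over 72 s, if anything falls off the work surface, if the arm or the gripper's body presses on something with over 40 N, if the wrist force passes 120 N, or if a joint passes its speed limit or range.

ROBOT

A 6-joint arm with a two-finger parallel gripper is mounted at the origin on the work surface. World frame = base frame: x ahead of the robot, y to its left, z up, the work surface at z = 0. Lengths are in mm, angles in rad, forces in N, time in s.
With the tool pointing down it reaches from about 250 to 725 mm from the base axis. Payload 9.7 kg.
Tool frame: the origin (TCP) lies on the centre line of the jaws, within the pads' length; the fingertips stand 14 mm ahead of it and the grasp point (between the pads) lies 5 mm behind it; z points along the fingers, y is the direction in which the jaws open and shut (so a half turn about z gives the same grasp; the last joint's range is limited). The gripper opens to 85 mm and grips with 20 to 120 N. Pads are 22 mm wide; open, the fingers measure 114 mm over their backs; the gripper's body (76 mm by 85 mm) begins 54 mm behind the grasp point. The pads swing forward as they close: fully open they stand 13 mm farther back than shut.
Start: joints at [1.131, 0.087, 0.176, 1.66, 0, 1.571], TCP at [234.164, 497.659, 245.284] pointing down, gripper open.
Joint ranges: [-3.13, 3.13], [-0.85, 1.81], [-1.15, 1.24], [-2.2, 2.28], [-1.44, 1.52], [-3.14, 3.14]. Speed limits (rad/s): [2.22, 2.22, 2.57, 3.14, 3.14, 3.14].

INTERFACE

Orientations are given as a unit quaternion [w, x, y, z].
In Python, from rig import ctrl, eyes, order gives the robot as it stands. The module is installed in compiled form; this text tells all that it offers.
- The arm moves only by the tool jog_arm, never from a script. Its argument "steps" is a list of rows, each an object with "linear": the shift along the tool's x, y, z in units of 40 mm (1.0 is 40 mm), a list of three; "twist": the turn about the tool's z in units of 4 degrees (1.0 is 4 degrees). A call has 1 to 20 rows; each row shifts and turns the commanded pose from where the row before left it, along the tool's axes as they then stand; what a row does not reach is not made up. A row lasts 1/8 s, in which the tool goes at most 62.5 mm and 10.7 degrees, less where a joint would pass 70% of its speed; a pose out of reach is approached as far as the arm can. A call with a number of a shift or a turn outside -1 to 1 is refused whole. A call with a gripper value outside its range is refused whole. "hand" is the closure, from 0 (fully open) to 1 (shut), set as the call begins (left out, the last holds). The fingers move at their own pace and stop on an object; "force" is the grip in N (left out, the last holds). Time passes only in rows, so rows that do not move let the fingers close. It gives the time, the measured TCP pose, the force and the opening at its end, in the units of the state.
- ctrl.observe(): the state, without advancing time (a new reading comes with each control period).
- eyes.get_image(name): name is "scene" or "side" or "wrist"; returns a dict with "color" (400x640x3 uint8, red, green, blue), "z_map" (400x640 float32, mm along the optical axis (not along the pixel's ray), 0 where there is no reading), "vertical_fov" (degrees; the focal length in pixels is half the picture's height over the tangent of half this angle, whatever the lens; pixels are square), "cx", "cy" (the principal point, pixels), "cam_to_world" (4x4, takes a point from camera to world coordinates). Camera axes: x right, y up, looking along -z (the intrinsics and any distortion apply to the point x, -y, -z); pixel columns grow to the right and rows downward; lengths in mm; the calibration is good to about 2 mm. A picture is of the moment at which its call begins.
- order.close_job(): hands the job in, once; it reports no verdict.
The state is a dict: "t": time; "joint_pos": joint angles; "qvel": joint speeds; "tau": joint torques, N m; "position": TCP position; "tcp_rot": TCP orientation; "wrist_force": force on the tool from outside, world axes, zero at the start; "moment": the same for the moment, N m; "gripper_width": finger opening in mm.
Only numpy, scipy, OpenCV 4.12 (cv2) and the standard library are available. Lean on these libraries where they do the work, as an engineer would, in place of code of your own. Each camera call takes 0.05 s, during which the arm holds its last target.

## Working session

There is one attempt and no reset: what is moved stays moved. The work goes in short steps, Python scripts to look and compute and a tool call to move; the robot and the scene stay as the last step left them, time stands still between calls to the robot, and variables do not carry over. Pictures are saved under pics/ and viewed, and the job is handed in when it is done.

Besides the shell and the picture viewer there is one more tool, called after "Emit:" as a command line: name --argument value ..., lists and objects as JSON in quotes. jog_arm: Moves the arm, as the interface text tells. Its arguments: {"type":"object","properties":{"steps":{"type":"array"},"hand":{"type":"number"},"force":{"type":"number"}},"required":["steps"]}

```bash
mkdir -p pics; ls
cat > h.py <<'E'
import numpy as np, cv2
from rig import ctrl, eyes, order
def grab(n):
    d=eyes.get_image(n); np.savez('/tmp/'+n+'.npz',**{k:np.array(v) for k,v in d.items()}); return d
def load(n): return np.load('/tmp/'+n+'.npz')
def save(d,f,crop=None,s=1):
    im=np.array(d['color'])[:,:,::-1]
    if crop: x0,y0,x1,y1=crop; im=im[y0:y1,x0:x1]
    if s!=1: im=cv2.resize(im,None,fx=s,fy=s,interpolation=cv2.INTER_CUBIC)
    cv2.imwrite('pics/'+f,im)
def w(d,u,v,z=None):
    h=d['color'].shape[0]; f=h/2/np.tan(np.radians(float(d['vertical_fov']))/2)
    zz=float(d['z_map'][int(round(v)),int(round(u))]); 
    r=np.array([(u-float(d['cx']))/f,-(v-float(d['cy']))/f,-1.0])
    T=np.array(d['cam_to_world'])
    if z is not None:
        q=T[:3,:3]@r; o=T[:3,3]; return o+q*(z-o[2])/q[2]
    return T[:3,:3]@(r*zz)+T[:3,3]
E
python3 - <<'E'
from h import *
print(ctrl.observe())
for n in ['scene','side','wrist']:
    d=grab(n); save(d,n+'0.png'); print(n,d['vertical_fov'],d['cx'],d['cy'],np.round(d['cam_to_world'],3).tolist(), [k for k in d])
E
```

```text
pics
{'t': 0.0, 'joint_pos': array([1.13098829e+00, 8.75110465e-02, 1.75119085e-01, 1.65985012e+00,
       8.99874914e-06, 1.57077332e+00]), 'qvel': array([-4.86422024e-04, -2.18666403e-04, -7.40557248e-04, -1.48930942e-03,
        3.39061363e-05, -3.51246500e-04]), 'tau': array([ 4.45998558e-04, -5.20385385e+01,  4.64806545e+01,  1.63543207e-02,
        6.12653548e-05,  9.75565655e-06]), 'position': array([234.07010516, 497.44930463, 244.54734285]), 'tcp_rot': array([-1.62084651e-04,  2.18124674e-01,  9.75920644e-01, -7.04485894e-04]), 'wrist_force': array([ 0.07128058, -0.62188993,  0.51529661]), 'moment': array([-0.05261793, -0.03645235, -0.02709276]), 'gripper_width': 85.59864963936383}
scene 53.57680306015618 317.7419145440881 196.6352190384598 [[0.587, -0.645, 0.489, 1001.225], [0.809, 0.476, -0.344, -353.122], [-0.011, 0.598, 0.801, 925.622], [0.0, 0.0, 0.0, 1.0]] ['color', 'z_map', 'vertical_fov', 'cx', 'cy', 'cam_to_world']
side 46.86544982492702 320.35056651327545 198.15795148964574 [[0.964, 0.156, -0.216, 266.584], [-0.266, 0.535, -0.802, -903.345], [-0.01, 0.83, 0.558, 735.413], [0.0, 0.0, 0.0, 1.0]] ['color', 'z_map', 'vertical_fov', 'cx', 'cy', 'cam_to_world']
wrist 65.98527240125804 316.8496252525181 199.8848909067125 [[0.425, -0.87, -0.25, 171.757], [0.905, 0.408, 0.119, 528.126], [-0.002, -0.276, 0.961, 374.544], [0.0, 0.0, 0.0, 1.0]] ['color', 'z_map', 'vertical_fov', 'cx', 'cy', 'cam_to_world']
```

View pics/scene0.png

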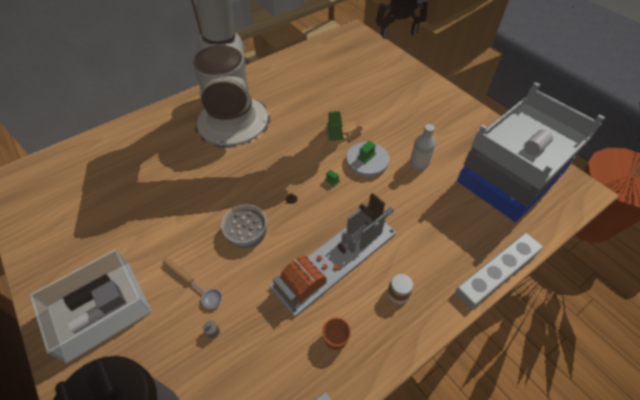

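View pics/side0.png

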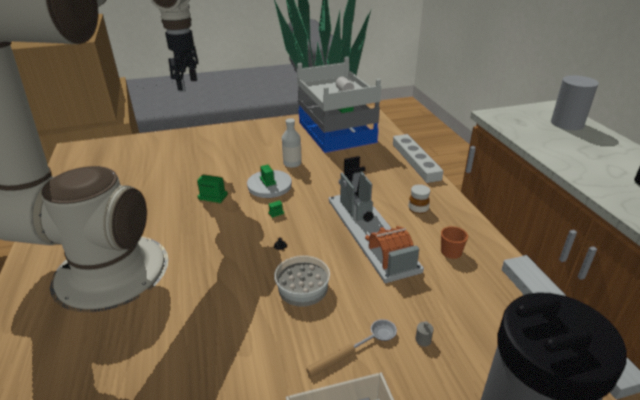

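View pics/wrist0.png

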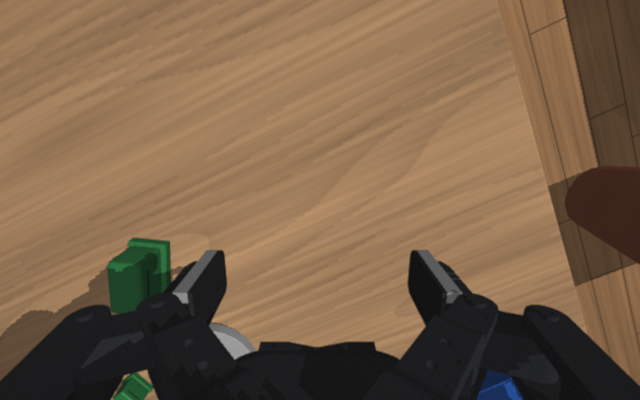

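The scene picture shows the turntable with the scraper at about (367,155), and the clamp running from (280,300) to (390,225) with the cave at (303,278). The tub is at (244,226). Next I enlarge these areas.

Run:
```python
from h import *
d=load('scene')
save(d,'s_clamp.png',(265,185,405,315),5)
save(d,'s_tt.png',(320,100,400,190),6)
d=load('side')
save(d,'d_clamp.png',(320,150,430,290),4)
```

```text
(no output)
```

View pics/s_clamp.png

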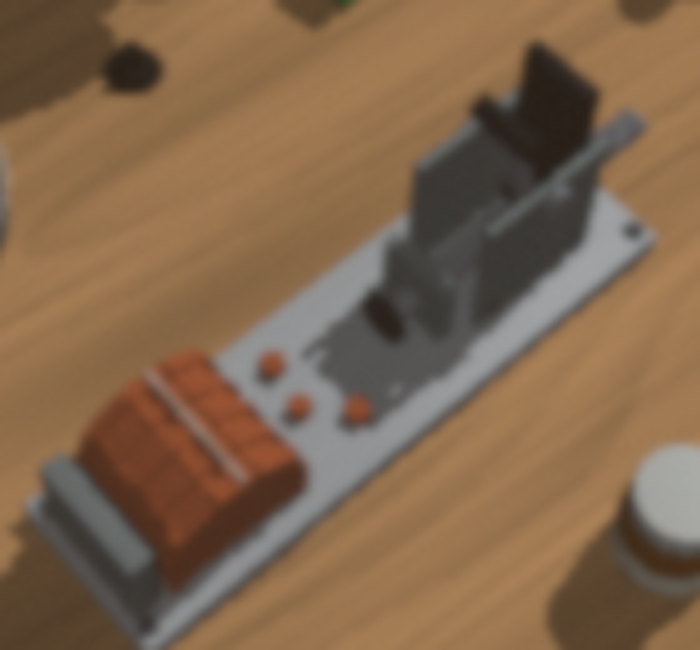

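View pics/s_tt.png

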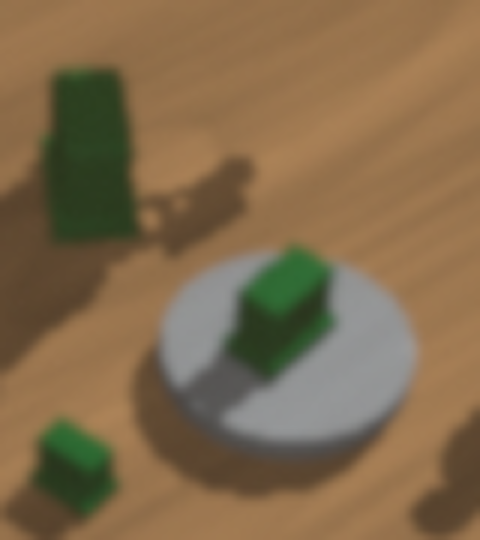

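View pics/d_clamp.png

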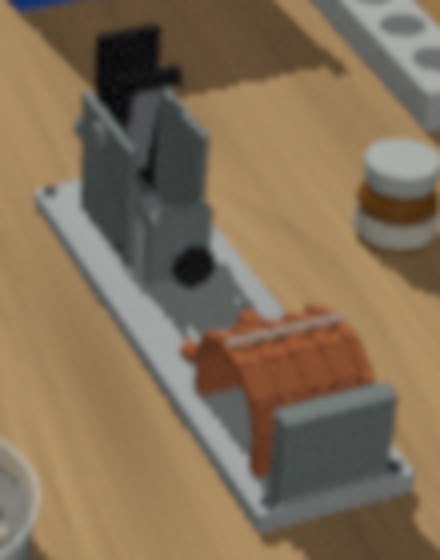

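The scraper on the turntable is the middle-sized one. The three chips show at crop (270,365), (298,408) and (355,410). I fit the poses from depth.

```bash
cat >> h.py <<'E'
def cloud(d):
    H,W=d['z_map'].shape; f=H/2/np.tan(np.radians(float(d['vertical_fov']))/2)
    u,v=np.meshgrid(np.arange(W),np.arange(H)); z=np.array(d['z_map'],float)
    P=np.stack([(u-float(d['cx']))/f*z,-(v-float(d['cy']))/f*z,-z],-1)
    T=np.array(d['cam_to_world']); return P@T[:3,:3].T+T[:3,3]
E
python3 - <<'E'
from h import *
for n in ['scene','side']:
    d=load(n); P=cloud(d); c=np.array(d['color']).astype(int)
    print(n)
    pts={'scene':dict(tt=(367,160),tub=(244,226),clampA=(280,300),clampB=(392,228),jar=(401,283),pot=(336,330),bottle=(423,150),clip=(291,198)),
         'side':dict(tt=(270,187),tub=(302,280),jar=(420,195),pot=(453,240),bottle=(291,150),clip=(280,243))}[n]
    for k,(u,v) in pts.items(): print(k,np.round(P[v,u]))
    # green
    g=(c[:,:,1]>c[:,:,0]*1.5)&(c[:,:,1]>c[:,:,2]*1.5)&(c[:,:,1]>40)
    nn,lab,st,ce=cv2.connectedComponentsWithStats(g.astype(np.uint8))
    for i in range(1,nn):
        if st[i,4]>40:
            q=P[lab==i]; q=q[q[:,2]>-20]
            if len(q): 
                top=q[q[:,2]>np.percentile(q[:,2],97)-5]
                print('green',ce[i].round(),st[i,4],'zmax',np.percentile(q[:,2],98).round(1),'top mean',top.mean(0).round(1),cv2.minAreaRect(top[:,:2].astype(np.float32)),len(top))
    m=(P[:,:,2]>0)&(P[:,:,2]<200)
E
```

```text
scene
tt [433. 231.  33.]
tub [ 421. -186.   37.]
clampA [ 638. -215.    3.]
clampB [645. 144.   2.]
jar [793.  26.  63.]
pot [ 777. -150.    7.]
bottle [534. 350.  88.]
clip [403. -26.  14.]
green [367. 147.] 92 zmax 76.5 top mean [418.3 238.4  73.5] ((419.3179931640625, 239.6399383544922), (22.60617446899414, 42.44580078125), 9.029850006103516) 62
green [332. 175.] 53 zmax 39.1 top mean [417.4 111.   35.8] ((416.2174377441406, 111.85073852539062), (30.235652923583984, 16.06649398803711), 14.893868446350098) 37
side
tt [417. 210.  28.]
tub [ 416. -189.   34.]
jar [784.   8.  60.]
pot [ 805. -142.   20.]
bottle [510. 343.  65.]
clip [398. -27.  12.]
green [346. 110.] 51 zmax 102.5 top mean [749.3 524.  100.1] ((750.5122680664062, 523.8161010742188), (40.57224655151367, 11.377054214477539), 1.4181112051010132) 17
green [267. 175.] 217 zmax 74.1 top mean [413.4 221.2  81.2] ((349.7928771972656, -321.51751708984375), (1175.117919921875, 29.757293701171875), 83.31172943115234) 70
green [211. 189.] 622 zmax 66.7 top mean [255.3 230.2  68.7] ((276.4400634765625, -318.3382568359375), (64.36994171142578, 1168.4073486328125), 2.1881399154663086) 152
green [275. 208.] 175 zmax 37.2 top mean [411.   93.2  46.8] ((333.4594421386719, -386.87908935546875), (1041.0582275390625, 32.16440963745117), 80.85237121582031) 57
```

Run:
```python
from h import *
for n in ['scene','side']:
    d=load(n); P=cloud(d); c=np.array(d['color']).astype(int)
    X=P
    reg=(X[...,0]>500)&(X[...,0]<800)&(X[...,1]>-330)&(X[...,1]<250)
    bed=reg&(abs(X[...,2]-15)<3)&(c.max(-1)-c.min(-1)<25)
    q=X[bed]; print(n,len(q),q[:,2].mean(),cv2.minAreaRect(q[:,:2].astype(np.float32)))
    tb=reg&(abs(X[...,2])<4); print('table z',np.median(X[...,2][reg&(abs(X[...,2])<10)]))
    # turntable
    r2=(X[...,0]>330)&(X[...,0]<520)&(X[...,1]>130)&(X[...,1]<330)&(c.max(-1)-c.min(-1)<30)&(abs(X[...,2]-26)<6)
    q=X[r2]; print('tt',len(q),q[:,2].mean(), cv2.minEnclosingCircle(q[:,:2].astype(np.float32)))
    # orange
    o=reg&(c[...,0]>1.6*c[...,2])&(c[...,0]-c[...,1]>40)&(X[...,2]>12)
    nn,lab,st,ce=cv2.connectedComponentsWithStats(o.astype(np.uint8))
    for i in range(1,nn):
        if st[i,4]>4: print('or',ce[i].round(1),st[i,4],X[lab==i].mean(0).round(1),X[lab==i].min(0).round(),X[lab==i].max(0).round())
```

```text
scene 1908 15.52097620597121 ((622.2844848632812, -110.0478515625), (477.95965576171875, 217.48703002929688), 63.75154495239258)
table z 0.7863474597245386
tt 825 27.00929569960124 ((419.3482666015625, 242.2176513671875), 66.49755859375)
or [309.1 267.4] 292 [ 636.9 -125.5   70.7] [ 597. -140.   48.] [ 675. -108.   82.]
or [319.  257.2] 10 [608.6 -76.2  23.6] [603. -80.  20.] [613. -72.  28.]
or [296.8 276.8] 488 [ 640.2 -163.    71.8] [ 600. -183.   57.] [ 677. -141.   80.]
or [324.5 265.6] 11 [635.2 -78.6  21.9] [631. -82.  20.] [639. -74.  23.]
or [336.  266.5] 16 [654.9 -57.1  23.3] [650. -62.  20.] [659. -52.  28.]
or [330.6 326.2] 138 [ 774.2 -164.6   51.9] [ 758. -194.   19.] [ 800. -131.   59.]
side 1429 15.355495656905523 ((667.208984375, -106.7216796875), (471.70733642578125, 241.9592742919922), 84.46175384521484)
table z 0.7432096562126844
tt 677 26.021579395417863 ((418.0748291015625, 243.39382934570312), 67.76148223876953)
or [390.5 240.8] 717 [ 633.5 -151.8   64.2] [ 598. -191.   14.] [679. -50.  81.]
or [451.3 241.8] 323 [ 782.7 -168.2   40.3] [ 760. -194.   12.] [ 800. -131.   58.]
```

Emit:
jog_arm --steps '[{"linear": [-0.79,-0.53,0],"twist": 0},{"linear": [-0.79,-0.53,0],"twist": 0},{"linear": [-0.79,-0.53,0],"twist": 0},{"linear": [-0.79,-0.53,0],"twist": 0},{"linear": [-0.79,-0.53,0],"twist": 0},{"linear": [-0.79,-0.53,0],"twist": 0},{"linear": [-0.79,-0.53,0],"twist": 0},{"linear": [-0.79,-0.53,0],"twist": 0},{"linear": [-0.79,-0.53,0],"twist": 0},{"linear": [-0.79,-0.53,0],"twist": 0},{"linear": [0,0,0],"twist": 1},{"linear": [0,0,0],"twist": 1},{"linear": [0,0,0],"twist": 1},{"linear": [0,0,0],"twist": 1},{"linear": [0,0,0],"twist": 1},{"linear": [0,0,0],"twist": 1},{"linear": [0,0,0],"twist": 1}]'

```text
t: 2.28
position: [429.7, 171.3, 245.1]
tcp_rot: [-0.0, 0.449, 0.894, -0.0]
wrist_force: [-0.7, -1.3, -0.6]
gripper_width: 85.3
```

Emit:
jog_arm --steps '[{"linear": [0,0,0],"twist": 1},{"linear": [0,0,0],"twist": 1},{"linear": [0,0,0],"twist": 1},{"linear": [0,0,0],"twist": 1},{"linear": [0,0,0],"twist": 1},{"linear": [0,0,0],"twist": 1},{"linear": [0,0,0],"twist": 1},{"linear": [0,0,0],"twist": 0}]'

```text
t: 3.28
position: [429.8, 171.3, 245.1]
tcp_rot: [-0.0, 0.651, 0.759, -0.0]
wrist_force: [0.0, 0.9, -0.3]
gripper_width: 85.6
```

Run:
```python
from h import *
s=ctrl.observe(); print(s['t'],s['position'],s['tcp_rot'],s['joint_pos'])
d=grab('wrist'); save(d,'w1.png')
```

```text
3.275 [429.75116596 171.26592001 245.10057065] [-8.47595870e-05  6.50594086e-01  7.59425641e-01 -1.55071618e-04] [ 3.79229324e-01 -1.20652682e-01 -2.91496149e-02  1.66265279e+00
  6.01393311e-06  1.79596227e+00]
```

View pics/w1.png

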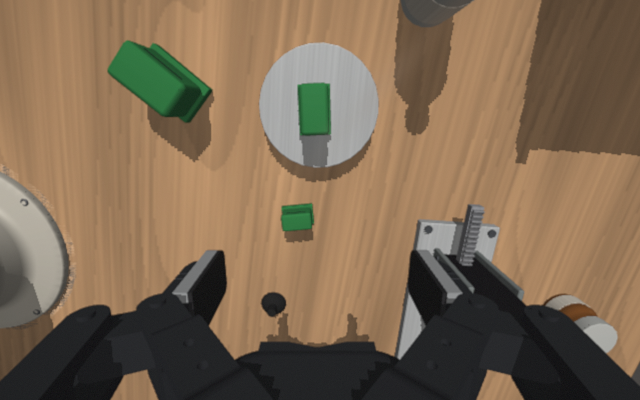

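The turntable disc is at about (319,104), and the scraper on it at (314,108) is nearly aligned with the tool. The rear end of the clamp shows at (457,225). I measure these.

Run:
```python
from h import *
d=load('wrist'); P=cloud(d); c=np.array(d['color']).astype(int)
g=(c[...,1]>c[...,0]*1.5)&(c[...,1]>c[...,2]*1.5)
reg=np.zeros(g.shape,bool); reg[60:150,280:350]=1
q=P[g&reg]; print('z',q[:,2].min(),np.percentile(q[:,2],[5,50,95]))
top=q[q[:,2]>69]; r=cv2.minAreaRect(top[:,:2].astype(np.float32)); print(len(top),top.mean(0),r)
m=(abs(P[...,2]-26)<3); m[:, :230]=0; m[:, 400:]=0; m[190:]=0
q=P[m]; print('disc',len(q),cv2.minEnclosingCircle(q[:,:2].astype(np.float32)))
save(d,'w1c.png',(255,35,385,195),5 if 0 else 4)
s=ctrl.observe(); w_,x,y,z=s['tcp_rot']; print('tool y ang',np.degrees(2*np.arctan2(y,x))-90)
```

```text
z 35.682115520121954 [68.94276967 72.89050703 74.34212784]
1460 [416.49465662 242.78992821  73.89462817] ((416.6320495605469, 242.34381103515625), (27.727611541748047, 45.836360931396484), 11.223240852355957)
disc 9883 ((420.75018310546875, 245.04986572265625), 64.88414764404297)
tool y ang 8.888854555570958
```

View pics/w1c.png

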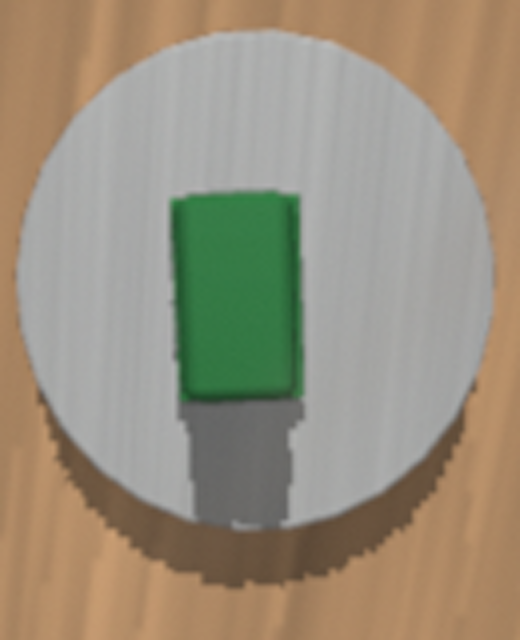

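Emit:
jog_arm --steps '[{"linear": [0,0,0],"twist": -0.58},{"linear": [0.6,0.01,0.5],"twist": 0},{"linear": [0.6,0.01,0.6],"twist": 0},{"linear": [0.61,0,0.6],"twist": 0},{"linear": [0,0,0.7],"twist": 0},{"linear": [0,0,0.7],"twist": 0},{"linear": [0,0,0.6],"twist": 0},{"linear": [0,0,0.5],"twist": 0},{"linear": [0,0,0.47],"twist": 0},{"linear": [0,0,0],"twist": 0}]'

```text
t: 4.58
position: [415.9, 242.0, 57.1]
tcp_rot: [-0.0, 0.635, 0.772, -0.001]
wrist_force: [0.1, -0.3, 0.7]
gripper_width: 85.4
```

Emit:
jog_arm --steps '[{"linear": [0,0,0],"twist": 0},{"linear": [0,0,0],"twist": 0},{"linear": [0,0,0],"twist": 0},{"linear": [0,0,0],"twist": 0},{"linear": [0,0,0],"twist": 0},{"linear": [0,0,0],"twist": 0}]' --hand 1 --force 50

```text
t: 5.32
position: [417.0, 242.7, 59.2]
tcp_rot: [0.0, 0.635, 0.772, 0.001]
wrist_force: [0.3, -0.3, 4.6]
gripper_width: 26.8
```

Run:
```python
from h import *
d=grab('wrist'); save(d,'w2.png')
```

```text
(no output)
```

View pics/w2.png

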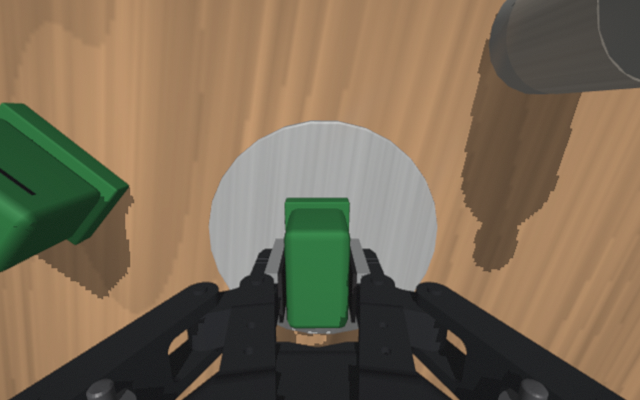

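The scraper is held between the pads, with its body at image (318,270). I lift it and go over the clamp to look.

Emit:
jog_arm --steps '[{"linear": [0,0,-0.5],"twist": 0},{"linear": [0,0,-1],"twist": 0},{"linear": [0,0,-1],"twist": 0},{"linear": [0,0,-1],"twist": 0},{"linear": [0,0,-1],"twist": 0},{"linear": [-0.7,0.23,-0.5],"twist": 0},{"linear": [-0.75,0.25,0],"twist": 0},{"linear": [-0.75,0.25,0],"twist": 0},{"linear": [-0.75,0.25,0],"twist": 0},{"linear": [-0.75,0.25,0],"twist": 0},{"linear": [-0.75,0.25,0],"twist": 0},{"linear": [-0.75,0.25,0],"twist": 0},{"linear": [-0.75,0.25,0],"twist": 0},{"linear": [-0.75,0.25,0],"twist": 0},{"linear": [-0.75,0.25,0],"twist": 0},{"linear": [-0.75,0.25,0],"twist": 0},{"linear": [-0.75,0.25,0],"twist": 0},{"linear": [-0.75,0.25,0],"twist": 0},{"linear": [-0.7,0.25,0],"twist": 0},{"linear": [0,0,0],"twist": 0}]'

```text
t: 7.88
position: [633.9, -140.4, 257.0]
tcp_rot: [-0.001, 0.636, 0.772, -0.001]
wrist_force: [0.3, 0.1, -0.0]
gripper_width: 26.7
```

Run:
```python
from h import *
s=ctrl.observe(); print(s['t'],s['position'],s['tcp_rot'],s['joint_pos'],s['gripper_width'])
d=grab('wrist'); save(d,'w3.png')
```

```text
7.875 [ 633.8551895  -140.36168446  256.97232269] [-8.14711827e-04  6.36018631e-01  7.71673102e-01 -5.11412178e-04] [-2.17853159e-01  3.48286089e-01  5.06512397e-01  1.73093886e+00
 -1.71147715e-04  1.16080343e+00] 26.709321395945995
```

View pics/w3.png

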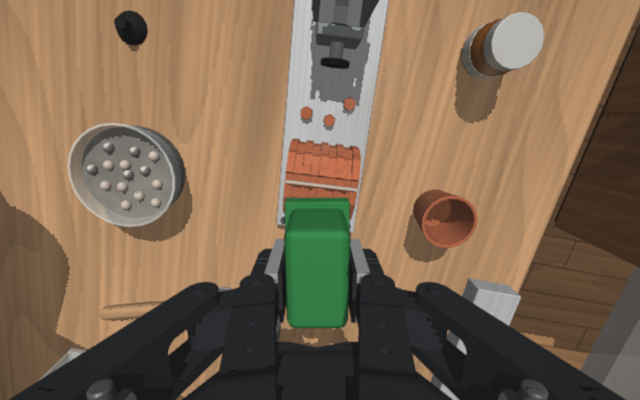

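The three chips are at (307,113), (329,121) and (349,104), the nose at (335,60), and the cave's nose-side edge near row 143. I measure the bed edges and these points.

Run:
```python
from h import *
d=load('wrist'); P=cloud(d); c=np.array(d['color']).astype(int)
save(d,'w3c.png',(260,0,410,220),2.7)
# bed edges by rows
L=[];R=[]
for v in range(2,225,6):
    m=(abs(P[v,:,2]-16.5)<3)
    idx=np.where(m[270:400])[0]+270
    if len(idx)>3:
        L.append(w(d,idx[0],v,15)); R.append(w(d,idx[-1],v,15))
L=np.array(L);R=np.array(R)
def fit(A):
    A=A[:,:2]; k=np.ones(len(A),bool)
    for _ in range(4):
        p=np.polyfit(A[k,1],A[k,0],1); r=A[:,0]-np.polyval(p,A[:,1]); k=abs(r)<2
    return p,k.sum()
for A in (L,R):
    p,k=fit(A); print('edge x at y=-70',np.polyval(p,-70),'yaw',-np.degrees(np.arctan(p[0])),k,len(A))
o=(c[...,0]>1.6*c[...,2])&(c[...,0]-c[...,1]>40)
nn,lab,st,ce=cv2.connectedComponentsWithStats(o[:200,270:400].astype(np.uint8))
for i in range(1,nn):
    if st[i,4]>20:
        q=P[:200,270:400][lab==i]; u,v=ce[i]+[270,0]; print(ce[i]+[270,0],st[i,4],q.mean(0).round(1),q.min(0).round(1),q.max(0).round(1),'at z22',w(d,u,v,22).round(1))
for u,v in [(335,66),(335,62),(335,45)]: print(P[v,u].round(1))
```

```text
edge x at y=-70 584.2040739040632 yaw 4.880650126305202 38 38
edge x at y=-70 682.956663614679 yaw 4.714146603331921 38 38
[391.046875    23.86979167] 192 [684.1  36.5   3.2] [621.8 -70.9  -0.8] [688.4  57.5 386.9] at z22 [681.1  31.3  22. ]
[377.16883117 141.52272727] 308 [700.7 -92.7   2.4] [ 621.8 -153.5   -1.1] [706.5 -35.5 386.9] at z22 [696.7 -90.8  22. ]
[349.0990991  103.37837838] 111 [654.8 -55.8  26.2] [621.8 -70.9  16. ] [661.5 -49.6 386.9] at z22 [655.2 -55.6  22. ]
[306.        112.6635514] 107 [609.3 -74.8  26.5] [603.2 -81.8  17. ] [621.8 -68.5 386.9] at z22 [609.2 -74.8  22. ]
[328.88297872 119.89361702] 94 [636.4 -77.6  23. ] [630.7 -83.5  16.7] [642.5 -71.9  25.5] at z22 [636.4 -77.6  22. ]
[396.47826087 136.17391304] 46 [722.6 -81.1   1.3] [ 7.206e+02 -9.300e+01 -3.000e-01] [724.8 -68.7   3. ] at z22 [717.2 -80.6  22. ]
[323.13040422 163.71001757] 2845 [ 637.6 -120.9   69. ] [ 599.6 -142.6   17.1] [683.3 -70.9 386.9] at z22 [ 639.9 -128.5   22. ]
[275.17241379 162.65517241] 29 [ 581.4 -142.1    1.1] [ 5.793e+02 -1.502e+02  2.000e-01] [ 583.3 -132.1    2.1] at z22 [ 583.5 -138.2   22. ]
[396.55128205 193.12820513] 78 [ 741.7 -151.2    1. ] [ 734.2 -160.7   -0.9] [ 747.3 -134.9    2.7] at z22 [ 735.2 -146.8   22. ]
[315.05882353 192.1625387 ] 646 [ 634.8 -150.7   76.8] [ 602.5 -164.7   72.5] [677.2 -70.9 386.9] at z22 [ 637.1 -164.7   22. ]
[273.28787879 193.09090909] 66 [ 585.7 -179.9    7.2] [ 5.797e+02 -1.905e+02 -1.000e-01] [621.8 -70.9 386.9] at z22 [ 587.1 -175.7   22. ]
[631.  -22.7  38.5]
[629.8 -21.4  55.6]
[626.7  -5.   48.3]
```

View pics/w3c.png

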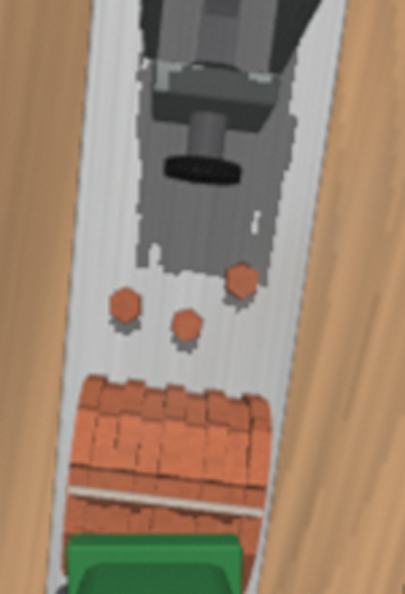

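Run:
```python
from h import *
th=np.radians(4.8); ex=np.array([np.cos(th),np.sin(th)]); ey=np.array([-np.sin(th),np.cos(th)]); o=np.array([633.6,-70])
def loc(p): q=np.array(p[:2])-o; return np.round([q@ex,q@ey,p[2]],1)
d=load('wrist'); P=cloud(d)
for u in (300,310,322,335,345):
    print(u,[ (v,loc(P[v,u]).tolist()) for v in range(136,152,3)])
print('nose',[(u,v,loc(P[v,u]).tolist()) for u in (325,335,345) for v in (60,64,66,68)])
s=load('scene')
for n,u,v in [('rearR',396,233),('frontL',271.5,286),('frontR',295,314.5),('rearL',385,224)]: print(n,loc(w(s,u,v,15)))
Q=cloud(s)
q=Q[240:320,265:330].reshape(-1,3); L=np.array([loc(p) for p in q]); 
m=(L[:,2]>60)&(L[:,1]<-20)&(abs(L[:,0])<45); print('cave-ish y hist',np.percentile(L[m,1],[1,50,99]))
q=P[100:225,270:400].reshape(-1,3); L=np.array([loc(p) for p in q]); m=(L[:,2]>22)&(L[:,2]<90)&(L[:,1]<-12)&(abs(L[:,0])<48)
print('cave x',np.percentile(L[m,0],[1,99]),'ymax',np.percentile(L[m,1],[95,99,99.7]))
```

```text
300 [(136, [-29.3, -29.9, 16.9]), (139, [-29.0, -33.4, 17.0]), (142, [-28.0, -35.4, 31.2]), (145, [-26.9, -36.9, 49.2]), (148, [-26.3, -39.2, 56.8]), (151, [-25.8, -41.7, 61.4])]
310 [(136, [-17.6, -28.6, 17.0]), (139, [-17.2, -32.0, 17.6]), (142, [-16.5, -33.0, 44.0]), (145, [-16.1, -35.3, 53.2]), (148, [-15.7, -37.8, 58.3]), (151, [-15.3, -40.3, 63.5])]
322 [(136, [-3.5, -27.3, 14.1]), (139, [-3.2, -30.5, 17.4]), (142, [-3.0, -33.2, 26.1]), (145, [-3.2, -34.2, 49.7]), (148, [-3.0, -36.8, 54.8]), (151, [-2.8, -39.2, 61.2])]
335 [(136, [11.7, -25.4, 17.5]), (139, [12.2, -29.0, 15.9]), (142, [12.7, -32.5, 15.4]), (145, [12.7, -35.4, 22.1]), (148, [11.4, -36.2, 46.3]), (151, [11.3, -38.6, 53.7])]
345 [(136, [23.5, -24.2, 16.0]), (139, [24.0, -27.7, 16.0]), (142, [24.4, -31.1, 16.6]), (145, [24.8, -34.6, 16.9]), (148, [23.3, -36.0, 36.7]), (151, [22.4, -37.8, 50.3])]
nose [(325, 60, [-9.8, 50.1, 51.0]), (325, 64, [-9.3, 47.3, 44.8]), (325, 66, [-8.9, 49.1, 17.0]), (325, 68, [-8.6, 46.9, 18.1]), (335, 60, [0.0, 50.4, 56.2]), (335, 64, [0.6, 47.3, 53.0]), (335, 66, [1.4, 47.4, 38.5]), (335, 68, [2.5, 48.5, 15.1]), (345, 60, [10.1, 52.1, 52.4]), (345, 64, [10.6, 48.6, 51.5]), (345, 66, [11.1, 47.2, 48.1]), (345, 68, [13.5, 49.5, 16.7])]
rearR [ 51.7 201.7  15. ]
frontL [ -45.7 -141.1   15. ]
frontR [  48.  -142.3   15. ]
rearL [ 12.6 200.5  15. ]
cave-ish y hist [-140.1    -89.6    -42.559]
cave x [-38.1  36.8] ymax [-35.4 -33.1 -32.7]
```

The clamp yaw is 4.8°. The gap runs from −34 (cave) to +47 (nose) in my local y, and the chips lie from −16 to +20. I line up beyond the far chip.

Emit:
jog_arm --steps '[{"linear": [0,0,0],"twist": 0.78},{"linear": [0,0,0],"twist": 0.77},{"linear": [0.6,0.5,0],"twist": 0},{"linear": [0.6,0.5,0],"twist": 0},{"linear": [0.655,0.515,0.5],"twist": 0},{"linear": [0,0,0.8],"twist": 0},{"linear": [0,0,0.8],"twist": 0},{"linear": [0,0,0.8],"twist": 0},{"linear": [0,0,0.6],"twist": 0},{"linear": [0,0,0],"twist": 0}]'

```text
t: 9.18
position: [686.0, -58.6, 116.6]
tcp_rot: [-0.002, 0.676, 0.737, -0.001]
wrist_force: [0.6, 0.8, -1.1]
gripper_width: 27.2
```

Run:
```python
from h import *
s=ctrl.observe(); print(s['t'],s['position'],s['tcp_rot'],s['gripper_width'])
d=grab('wrist'); save(d,'w4.png'); d=grab('side'); save(d,'d4.png',(320,130,460,290),3.5)
```

```text
9.175 [685.95012174 -58.64959248 116.58242724] [-0.00156483  0.6757666   0.73711317 -0.00111205] 27.243007214848937
```

View pics/w4.png

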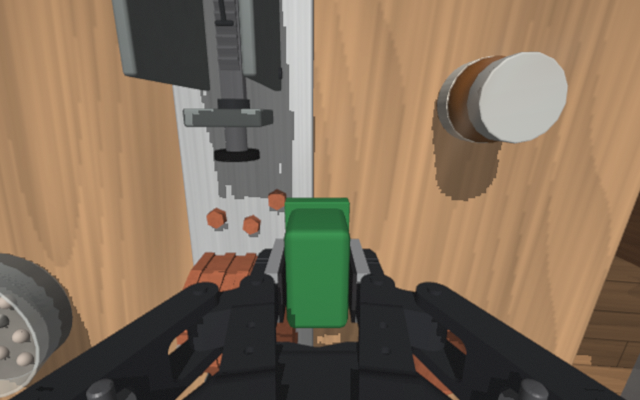

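View pics/d4.png

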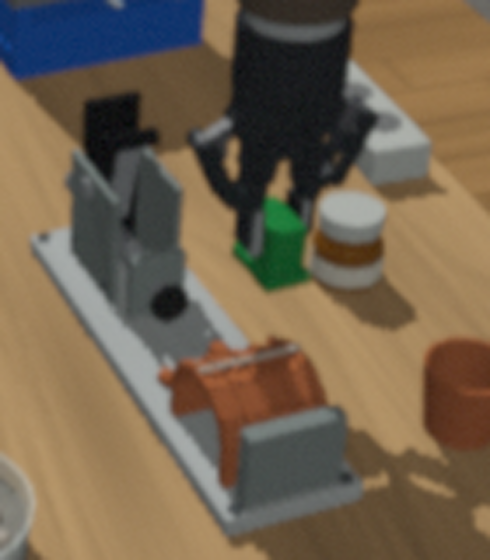

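Emit:
jog_arm --steps '[{"linear": [-0.075,0.05,0.5],"twist": 0},{"linear": [0,0,0.5],"twist": 0},{"linear": [0,0,0.4],"twist": 0},{"linear": [0,0,0.2],"twist": 0},{"linear": [0,0,0.1],"twist": 0},{"linear": [0,0,0],"twist": 0},{"linear": [0,0,0],"twist": 0}]'

```text
t: 10.15
position: [690.1, -62.6, 51.2]
tcp_rot: [0.0, 0.676, 0.737, 0.0]
wrist_force: [0.2, -1.0, -0.7]
gripper_width: 27.1
```

Run:
```python
from h import *
s=ctrl.observe(); print(s['t'],s['position'],s['wrist_force'],s['gripper_width'])
d=grab('wrist'); save(d,'w5.png'); d=grab('side'); save(d,'d5.png',(320,130,460,290),3.5)
```

```text
10.15 [690.10183747 -62.56974188  51.2043136 ] [ 0.19371841 -0.95135172 -0.70379008] 27.071952012834732
```

View pics/w5.png

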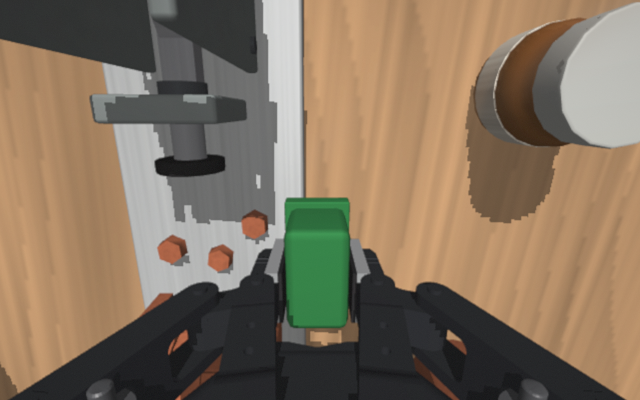

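View pics/d5.png

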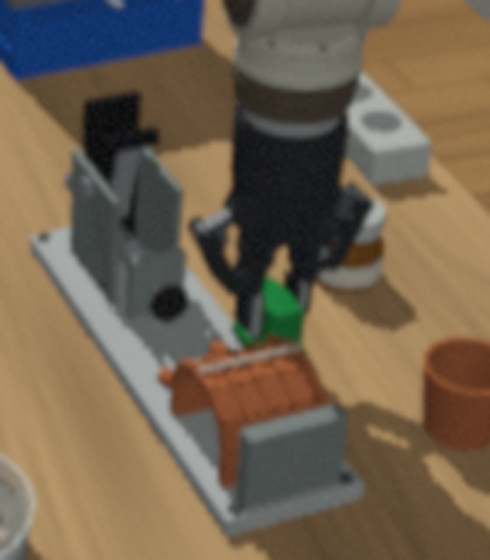

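Emit:
jog_arm --steps '[{"linear": [0,0,0.04],"twist": 0},{"linear": [0,0,0],"twist": 0},{"linear": [0,-0.25,0],"twist": 0},{"linear": [0,-0.25,0],"twist": 0},{"linear": [0,-0.25,0],"twist": 0},{"linear": [0,-0.25,0],"twist": 0},{"linear": [0,-0.25,0],"twist": 0},{"linear": [0,-0.25,0],"twist": 0},{"linear": [0,-0.25,0],"twist": 0},{"linear": [0,-0.25,0],"twist": 0},{"linear": [0,0,0],"twist": 0}]'

```text
t: 11.62
position: [609.4, -69.4, 49.0]
tcp_rot: [-0.0, 0.676, 0.737, -0.0]
wrist_force: [0.2, -0.6, -0.5]
gripper_width: 27.5
```

Run:
```python
from h import *
s=ctrl.observe(); print(s['t'],s['position'],s['wrist_force'],s['gripper_width'])
d=grab('wrist'); save(d,'w6.png'); d=grab('side'); save(d,'d6.png',(320,130,460,290),3.5)
```

```text
11.625 [609.42475785 -69.44818729  48.99857307] [ 0.16310262 -0.59969882 -0.5330492 ] 27.478301566479903
```

View pics/w6.png

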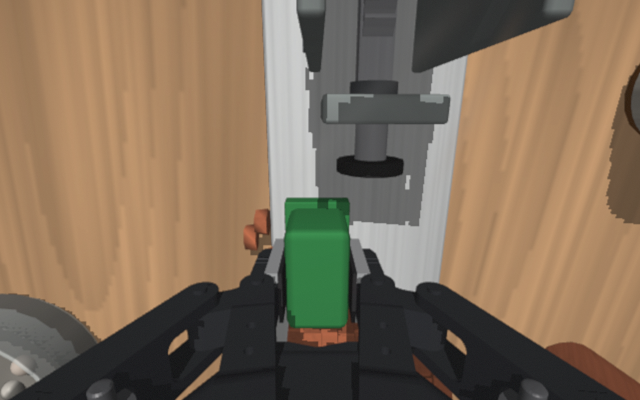

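View pics/d6.png

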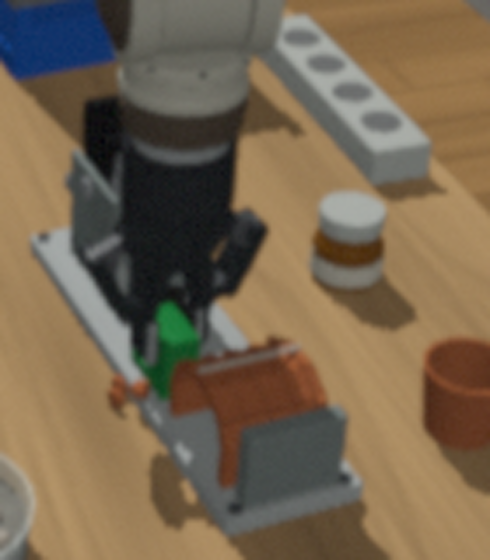

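The chips are tipping over the near edge at about (255,228). I continue the sweep.

Emit:
jog_arm --steps '[{"linear": [0,-0.25,0],"twist": 0},{"linear": [0,-0.25,0],"twist": 0},{"linear": [0,-0.25,0],"twist": 0},{"linear": [0,-0.25,0],"twist": 0},{"linear": [0,-0.25,0],"twist": 0},{"linear": [0,-0.25,0],"twist": 0},{"linear": [0,-0.25,0],"twist": 0},{"linear": [0,0,0],"twist": 0},{"linear": [0,0,-1],"twist": 0},{"linear": [0,0,-1],"twist": 0},{"linear": [-0.5,0.5,-1],"twist": 0},{"linear": [-0.5,0.5,-1],"twist": 0},{"linear": [0,0,-1],"twist": 0},{"linear": [0,0,0],"twist": 0}]'

```text
t: 13.48
position: [585.0, -112.2, 252.1]
tcp_rot: [0.002, 0.676, 0.737, 0.001]
wrist_force: [0.0, -0.5, -1.2]
gripper_width: 27.1
```

Run:
```python
from h import *
s=ctrl.observe(); print(s['t'],s['position'],s['wrist_force'],s['gripper_width'])
d=grab('wrist'); save(d,'w7.png'); d=grab('side'); save(d,'d7.png',(320,130,460,290),3.5)
```

```text
13.475 [ 584.98097918 -112.24216355  252.07793191] [ 0.04714249 -0.52684245 -1.21667943] 27.105317043119257
```

View pics/w7.png

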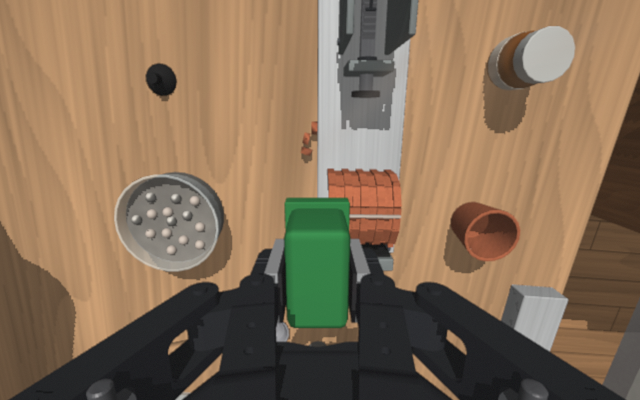

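View pics/d7.png

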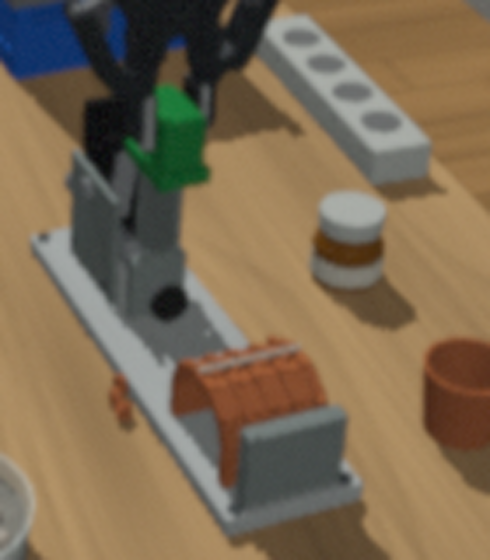

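Run:
```python
from h import *
d=load('wrist'); save(d,'w7c.png',(285,100,345,180),8)
P=cloud(d); c=np.array(d['color']).astype(int)
o=(c[...,0]>1.6*c[...,2])&(c[...,0]-c[...,1]>40); o[:110]=0;o[165:]=0;o[:,:290]=0;o[:,322:]=0
for v in range(118,164,3): print(v,[ (u,int(P[v,u,2])) for u in range(298,322,3) if o[v,u]])
```

```text
118 [(316, 1)]
121 [(313, 8)]
124 [(313, 15), (316, 14)]
127 [(313, 16), (316, 15)]
130 [(313, 14), (316, 16)]
133 [(304, 13), (307, 12), (310, 0)]
136 [(304, 14), (307, 15)]
139 [(304, 15), (307, 16)]
142 [(304, 12), (307, 13)]
145 [(313, 0)]
148 [(304, 13), (307, 9), (310, 1)]
151 [(301, 11), (304, 14), (307, 13), (310, 13)]
154 [(304, -1), (307, 13)]
157 []
160 []
163 []
```

View pics/w7c.png

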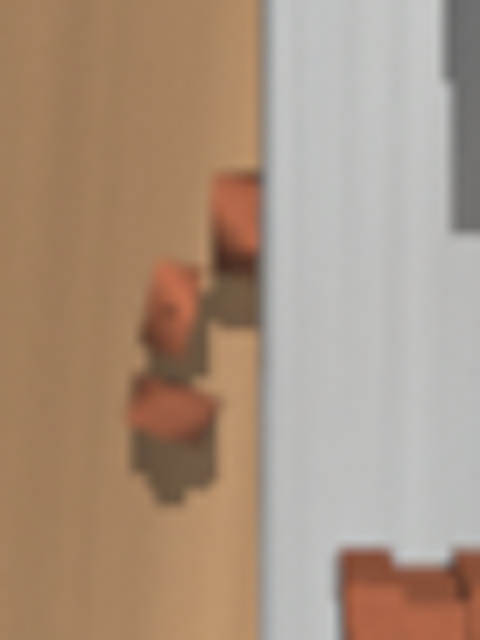

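All three chips stand on edge on the benchtop just off the bed, with tops at about 14 mm and so centres near 7 mm. The scraper goes back to the turntable.

Emit:
jog_arm --steps '[{"linear": [0.7,-0.25,0],"twist": 0},{"linear": [0.78,-0.29,0],"twist": 0},{"linear": [0.78,-0.29,0],"twist": 0},{"linear": [0.78,-0.29,0],"twist": 0},{"linear": [0.78,-0.29,0],"twist": 0},{"linear": [0.78,-0.29,0],"twist": 0},{"linear": [0.78,-0.29,0],"twist": 0},{"linear": [0.78,-0.29,0],"twist": 0},{"linear": [0.78,-0.29,0],"twist": 0},{"linear": [0.78,-0.29,0],"twist": 0},{"linear": [0.78,-0.29,0],"twist": 0},{"linear": [0.7,-0.24,0.3],"twist": 0},{"linear": [0,0,1],"twist": 0},{"linear": [0,0,1],"twist": 0},{"linear": [0,0,1],"twist": 0},{"linear": [0,0,0.7],"twist": 0},{"linear": [0,0,0],"twist": 0},{"linear": [0,0,0],"twist": 0}]'

```text
t: 15.82
position: [416.9, 243.3, 89.5]
tcp_rot: [0.0, 0.676, 0.737, 0.0]
wrist_force: [-0.5, 0.6, -0.8]
gripper_width: 26.8
```

Run:
```python
from h import *
s=ctrl.observe(); print(s['t'],s['position'],s['wrist_force'],s['gripper_width'])
d=grab('wrist'); save(d,'w8.png'); d=grab('side'); save(d,'d8.png',(200,120,340,240),4)
```

```text
15.825 [416.91280004 243.25284638  89.45676223] [-0.50580018  0.64282828 -0.8064721 ] 26.76367301580852
```

View pics/w8.png

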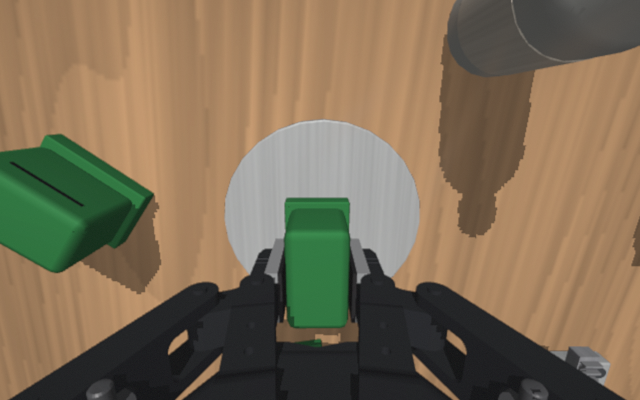

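View pics/d8.png

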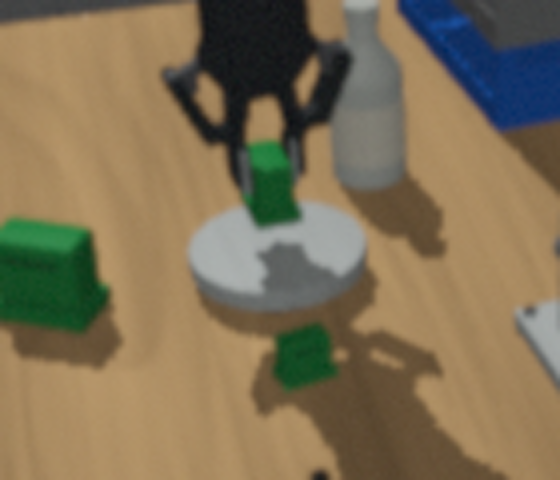

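Emit:
jog_arm --steps '[{"linear": [0,0,0.3],"twist": 0},{"linear": [0,0,0.25],"twist": 0},{"linear": [0,0,0.12],"twist": 0},{"linear": [0,0,0.06],"twist": 0},{"linear": [0,0,0.02],"twist": 0},{"linear": [0,0,0],"twist": 0},{"linear": [0,0,0],"twist": 0}]'

```text
t: 16.8
position: [417.0, 243.2, 59.2]
tcp_rot: [0.0, 0.676, 0.737, 0.0]
wrist_force: [-1.2, -1.1, 3.0]
gripper_width: 27.4
```

Emit:
jog_arm --steps '[{"linear": [0,0,0],"twist": 0},{"linear": [0,0,0],"twist": 0},{"linear": [0,0,0],"twist": 0},{"linear": [0,0,0],"twist": 0},{"linear": [0,0,0],"twist": 0},{"linear": [0,0,0],"twist": 0},{"linear": [0,0,-0.5],"twist": 0},{"linear": [0,0,-1],"twist": 0},{"linear": [0,0,-1],"twist": 0},{"linear": [0,0,-1],"twist": 0},{"linear": [0,0,-1],"twist": 0},{"linear": [-0.8,0,-0.5],"twist": 0},{"linear": [-0.8,0,0],"twist": 0},{"linear": [0,0,0],"twist": 0}]' --hand 0

```text
t: 18.55
position: [422.6, 178.1, 259.4]
tcp_rot: [0.0, 0.677, 0.736, 0.0]
wrist_force: [-0.2, 0.3, 0.7]
gripper_width: 85.4
```

Run:
```python
from h import *
s=ctrl.observe(); print(s['t'],s['position'],s['joint_pos'],s['gripper_width'])
d=grab('wrist'); save(d,'w9.png')
P=cloud(d); c=np.array(d['color']).astype(int)
g=(c[...,1]>c[...,0]*1.5)&(c[...,1]>c[...,2]*1.5)
m=g&(P[...,2]>60)&(abs(P[...,0]-420)<60)&(abs(P[...,1]-245)<60); q=P[m]; print(q.mean(0),np.percentile(q[:,2],[10,50,90]))
```

```text
18.55 [422.64448927 178.11968837 259.40573012] [ 3.98969854e-01 -1.25279202e-01 -5.37540164e-03  1.68978506e+00
 -1.99071378e-04  1.88604447e+00] 85.40082043869725
[417.76163918 244.13891576  78.89604115] [71.57288592 72.92505072 74.06666556]
```

View pics/w9.png

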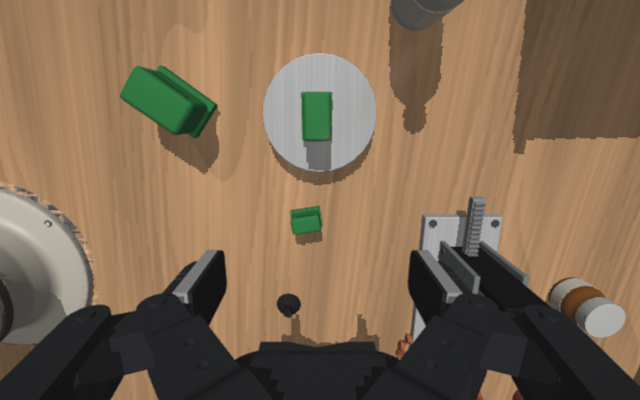

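The scraper lies flat at (417.8,244.1), 3 mm from the turntable's centre. Next I check how far the open pads reach and where the trigger is.

Run:
```python
from h import *
d=load('wrist'); P=cloud(d); s=ctrl.observe()
from scipy.spatial.transform import Rotation as R
w_,x,y,z=s['tcp_rot']; Rm=R.from_quat([x,y,z,w_]).as_matrix()
for u,v in [(216,258),(220,262),(215,275),(205,285),(190,290),(222,285),(195,265),(418,258),(414,262)]:
    print(u,v,(Rm.T@(P[v,u]-s['position'])).round(1))
m=(P[...,2]>120); Q=(P-s['position'])@Rm; mm=m&(Q[...,2]>-60)&(Q[...,2]<40); q=Q[mm]; print(np.percentile(q[:,2],[50,99,99.9]),q[q[:,2]>np.percentile(q[:,2],99)].mean(0))
# trigger region in this view
save(d,'w9c.png',(400,180,540,380),4 if 0 else 3)
```

```text
216 258 [ 10.1 -41.6 -11.6]
220 262 [  6.3 -41.3  -7.9]
215 275 [  3.8 -41.6 -14.5]
205 285 [  5.8 -41.8 -25.6]
190 290 [ 10.6 -42.6 -36.6]
222 285 [ -5.5 -41.6  -7.2]
195 265 [ 11.  -47.4 -19.3]
418 258 [ 11.1  43.3 -13.6]
414 262 [ 6.1 44.  -7.4]
[-52.48122617  -4.34421698  -1.06298288] [ 0.14510353 -0.29450788 -2.59413821]
```

View pics/w9c.png

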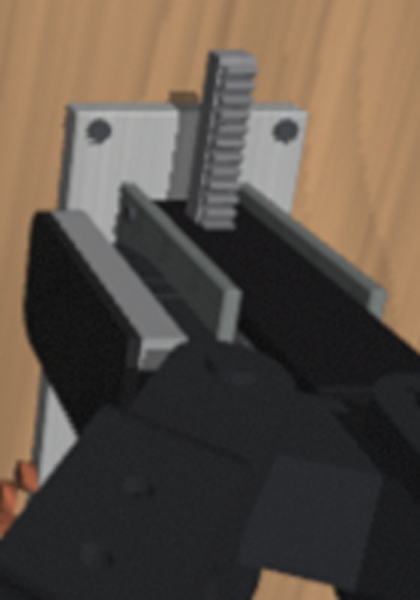

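Emit:
jog_arm --steps '[{"linear": [-0.5,0.79,0],"twist": -1},{"linear": [-0.44,0.82,0],"twist": -1},{"linear": [0,0,0],"twist": -1},{"linear": [0,0,0],"twist": -1},{"linear": [0,0,0],"twist": -1},{"linear": [0,0,0],"twist": -1},{"linear": [0,0,0],"twist": -1},{"linear": [0,0,0],"twist": -1},{"linear": [0,0,0],"twist": -1},{"linear": [0,0,0],"twist": -1},{"linear": [0,0,0],"twist": -1},{"linear": [0,0,0],"twist": -1},{"linear": [0,0,0],"twist": -1},{"linear": [0,0,0],"twist": -1},{"linear": [0,0,0],"twist": -1},{"linear": [0,0,0],"twist": -1},{"linear": [0,0,0],"twist": -1},{"linear": [0,0,0],"twist": -1},{"linear": [0,0,0],"twist": -1},{"linear": [0,0,0],"twist": -1}]'

```text
t: 21.1
position: [490.6, 150.8, 258.5]
tcp_rot: [-0.0, 0.043, 0.999, 0.0]
wrist_force: [0.3, -0.9, 1.1]
gripper_width: 85.0
```

```bash
cat > mv.py <<'E'
from h import *
from scipy.spatial.transform import Rotation as R
import sys
s=ctrl.observe(); w_,x,y,z=s['tcp_rot']; Rm=R.from_quat([x,y,z,w_]).as_matrix()
print(s['t'],s['position'].round(1),'toolY',np.degrees(np.arctan2(Rm[1,1],Rm[0,1])).round(2),'F',s['wrist_force'].round(1),s['joint_pos'].round(3))
if len(sys.argv)>3:
    t=np.array([float(a) for a in sys.argv[1:4]]); print('units',(Rm.T@(t-s['position'])/40).round(3))
E
python3 mv.py 621.5 74 259
```

```text
21.1 [490.6 150.8 258.5] toolY 85.1 F [ 0.3 -0.9  1.1] [0.298 0.005 0.116 1.683 0.    0.384]
units [-3.424 -1.633 -0.016]
```

Emit:
jog_arm --steps '[{"linear": [-0.856,-0.408,0],"twist": 0},{"linear": [-0.856,-0.408,0],"twist": 0},{"linear": [-0.856,-0.408,0],"twist": 0},{"linear": [-0.856,-0.408,0],"twist": 0},{"linear": [0,0,0],"twist": -0.8},{"linear": [0,0,0],"twist": -0.8},{"linear": [0,0,0],"twist": -0.83},{"linear": [0,0,0],"twist": 0}]'

```text
t: 22.1
position: [621.5, 73.6, 258.3]
tcp_rot: [-0.0, -0.041, 0.999, 0.0]
wrist_force: [0.7, 0.4, 0.8]
gripper_width: 85.4
```

```bash
python3 mv.py
python3 - <<'E'
from h import *
d=grab('wrist'); save(d,'w10.png')
E
```

```text
22.1 [621.5  73.6 258.3] toolY 94.66 F [0.7 0.4 0.8] [0.118 0.284 0.429 1.716 0.    0.036]
```

View pics/w10.png

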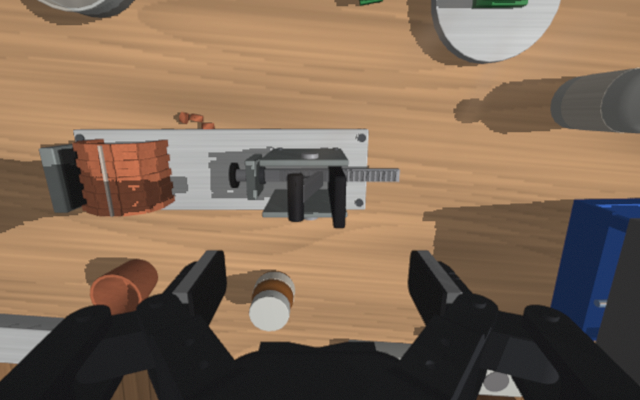

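A good view: the cross bar is at (296,197), the grip plate at (339,198), the nose at (235,176) and the cave at (123,177). The scraper is on the turntable at the top right.

```bash
cat >> h.py <<'E'
th=np.radians(4.8); ex=np.array([np.cos(th),np.sin(th)]); ey=np.array([-np.sin(th),np.cos(th)]); o0=np.array([633.6,-70])
def loc(p): 
    p=np.asarray(p); q=p[...,:2]-o0; return np.stack([q@ex,q@ey,p[...,2]],-1)
E
python3 - <<'E'
from h import *
d=load('wrist'); L=loc(cloud(d)); c=np.array(d['color']).astype(int)
b=c.max(-1)<45
for n,(u0,u1,v0,v1) in dict(bar=(285,308,165,225),plate=(325,350,160,232)).items():
    m=b[v0:v1,u0:u1]; q=L[v0:v1,u0:u1][m]; q=q[(q[:,2]>100)&(q[:,2]<170)]
    t=q[q[:,2]>np.percentile(q[:,2],90)-4]; print(n,len(q),'zpct',np.percentile(q[:,2],[5,50,95,99]).round(1),'top x',np.percentile(t[:,0],[2,98]).round(1),'y',np.percentile(t[:,1],[2,50,98]).round(1))
# nose & cave & bed ends, edges
q=L[150:200,220:245].reshape(-1,3); q=q[(q[:,2]>30)&(q[:,2]<62)]; print('nose y',np.percentile(q[:,1],[2,10,50]),np.percentile(q[:,0],[5,95]))
q=L[140:215,80:185].reshape(-1,3); q=q[(q[:,2]>30)&(q[:,2]<85)]; print('cave y',np.percentile(q[:,1],[1,99]),'x',np.percentile(q[:,0],[1,99]))
for v in (130,135,155,190,205): 
    r=L[v]; i=[u for u in range(60,400) if abs(r[u,2]-16)<3]; print(v,r[i[0]].round(1),r[i[-1]].round(1))
E
```

```text
bar 508 zpct [138.8 142.3 144.3 144.6] top x [-19.5  18.4] y [120.5 124.8 132. ]
plate 800 zpct [118.5 153.7 155.  155.5] top x [-21.1  19.5] y [157.3 161.7 166.2]
nose y [47.11776805 48.30820718 52.50645722] [-13.02640327  11.2632324 ]
cave y [-121.72355381  -33.52741694] x [-38.53434305  36.04642606]
130 [ -48.6 -144.3   14.6] [-48.  203.9  15.8]
135 [ -43.  -142.9   16.5] [-42.2 204.2  15.2]
155 [-19.4 -33.8  18.5] [-18.3 204.2  14.2]
190 [ 23.8 -37.   18.9] [ 25.3 204.7  15. ]
205 [ 43.9 -44.6  16.4] [ 45.2 204.3  13.9]
```

Emit:
jog_arm --steps '[{"linear": [0,0,0.8],"twist": 0},{"linear": [0,0,0.8],"twist": 0},{"linear": [0,0,0.8],"twist": 0},{"linear": [0,0,0.5],"twist": 0},{"linear": [0,0,0.3],"twist": 0},{"linear": [0,0,0.2],"twist": 0},{"linear": [0,0,0],"twist": 0}]'

```text
t: 23.02
position: [621.4, 72.9, 122.8]
tcp_rot: [-0.0, -0.04, 0.999, -0.0]
wrist_force: [0.6, 0.2, 1.0]
gripper_width: 85.1
```

```bash
python3 mv.py
python3 - <<'E'
from h import *
d=grab('wrist'); save(d,'w11.png');d=grab('side'); save(d,'d11.png',(320,130,460,290),3.5)
E
```

```text
23.025 [621.4  72.9 122.8] toolY 94.63 F [0.6 0.2 1. ] [ 0.117  0.256  0.132  1.447 -0.     0.036]
```

View pics/w11.png

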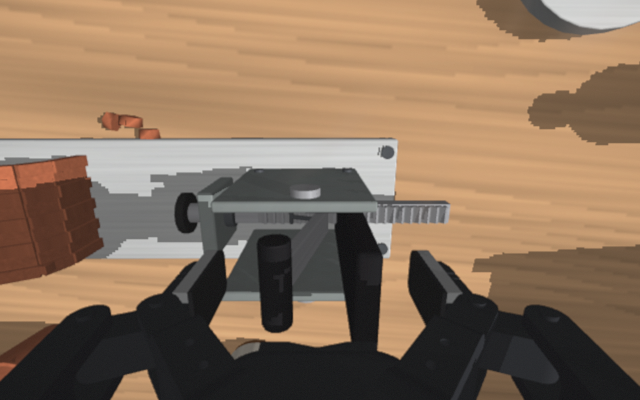

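View pics/d11.png

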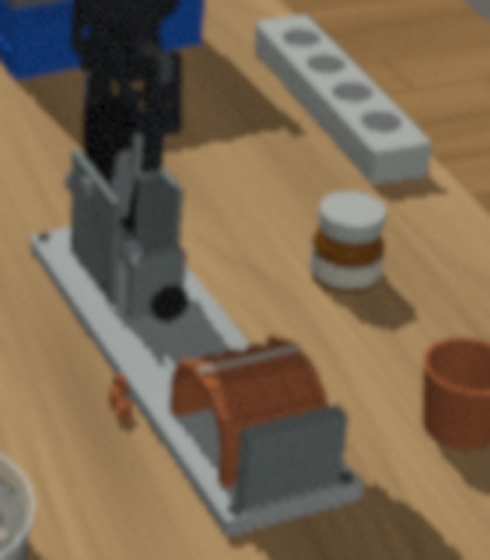

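Emit:
jog_arm --steps '[{"linear": [0,0.25,0],"twist": 0},{"linear": [0,0.2,0],"twist": 0},{"linear": [0,0.15,0],"twist": 0},{"linear": [0,0.15,0],"twist": 0},{"linear": [0,0.1,0],"twist": 0},{"linear": [0,0.1,0],"twist": 0},{"linear": [0,0,0],"twist": 0}]' --force 120

```text
t: 24.0
position: [618.6, 110.5, 123.6]
tcp_rot: [0.001, -0.04, 0.999, -0.001]
wrist_force: [1.0, -4.4, 3.4]
gripper_width: 85.6
```

```bash
python3 mv.py
cat > look.py <<'E'
from h import *
import sys
n=sys.argv[1]
d=grab('wrist'); save(d,'w%s.png'%n); L=loc(cloud(d)); c=np.array(d['color']).astype(int)
# nose: dark pixels near z 30..60, |x|<17, y between cave and head
m=(L[...,2]>28)&(L[...,2]<60)&(abs(L[...,0])<17)&(L[...,1]>-30)&(L[...,1]<60)&(c.max(-1)<60); m[:,330:]=0
q=L[m]; print('nose n',len(q),'ymin',np.percentile(q[:,1],[1,3,10]).round(1) if len(q) else '')
m=(c[...,0]>1.6*c[...,2])&(c[...,0]-c[...,1]>25)&(L[...,2]>30)&(L[...,2]<85)&(abs(L[...,0])<45)
m[:,300:]=0; q=L[m]; print('cave ymax',len(q),np.percentile(q[:,1],[90,98,99.5]).round(1) if len(q) else '')
E
python3 look.py 12
```

```text
24.0 [618.6 110.5 123.6] toolY 94.64 F [ 1.  -4.4  3.4] [ 1.770e-01  2.610e-01  1.400e-01  1.448e+00 -1.000e-03  9.600e-02]
nose n 568 ymin [33.7 34.1 34.9]
cave ymax 3494 [-33.4 -32.7 -32.2]
```

View pics/w12.png

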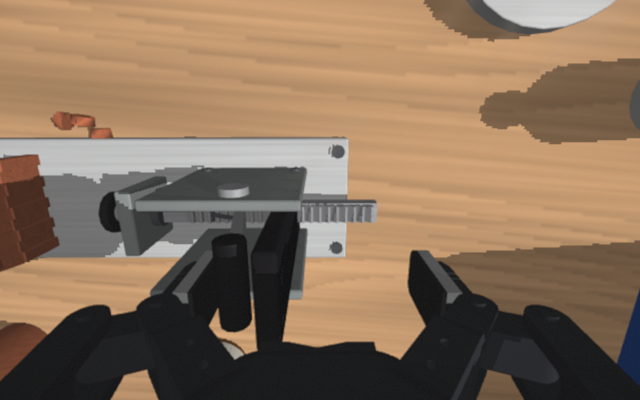

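The trigger follows the pad: the nose went from 47 to 34 with 4.4 N. I squeeze a little further.

Emit:
jog_arm --steps '[{"linear": [0,0.1,0],"twist": 0},{"linear": [0,0.05,0],"twist": 0},{"linear": [0,0,0],"twist": 0}]'

```text
t: 24.42
position: [618.3, 113.9, 123.0]
tcp_rot: [0.0, -0.039, 0.999, -0.003]
wrist_force: [2.9, -17.3, 2.9]
gripper_width: 85.3
```

```bash
python3 mv.py; python3 look.py 13
```

```text
24.425 [618.3 113.9 123. ] toolY 94.52 F [  2.9 -17.3   2.9] [ 0.185  0.263  0.141  1.449 -0.005  0.106]
nose n 541 ymin [31.2 31.5 32.2]
cave ymax 3115 [-33.3 -32.6 -31.9]
```

Emit:
jog_arm --steps '[{"linear": [0,-0.3,0],"twist": 0},{"linear": [0,-0.3,0],"twist": 0},{"linear": [0,-0.3,0],"twist": 0},{"linear": [0,-0.2,0],"twist": 0},{"linear": [0,0,0],"twist": 0},{"linear": [0,0,0],"twist": 0}]'

```text
t: 25.22
position: [621.3, 73.0, 122.9]
tcp_rot: [-0.0, -0.041, 0.999, 0.0]
wrist_force: [-0.1, -0.4, 0.2]
gripper_width: 85.0
```

```bash
python3 mv.py; python3 look.py 14
```

```text
25.225 [621.3  73.  122.9] toolY 94.65 F [-0.1 -0.4  0.2] [0.117 0.256 0.132 1.447 0.    0.036]
nose n 626 ymin [31.4 31.6 32.4]
cave ymax 9182 [-34.2 -33.1 -32.7]
```

View pics/w14.png

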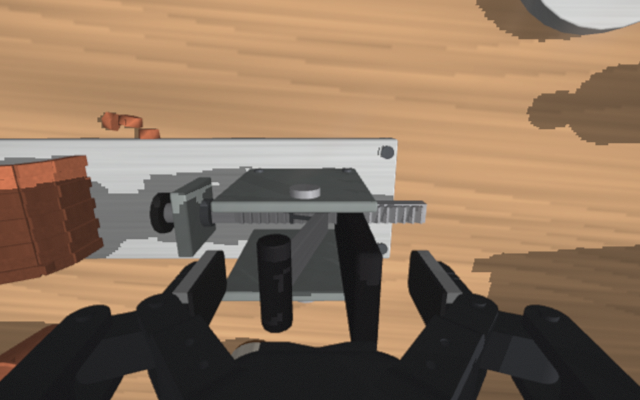

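Emit:
jog_arm --steps '[{"linear": [0,0.3,0],"twist": 0},{"linear": [0,0.2,0],"twist": 0},{"linear": [0,0.2,0],"twist": 0},{"linear": [0,0.2,0],"twist": 0},{"linear": [0,0.1,0],"twist": 0},{"linear": [0,0.08,0],"twist": 0},{"linear": [0,0,0],"twist": 0},{"linear": [0,-0.3,0],"twist": 0},{"linear": [0,-0.3,0],"twist": 0},{"linear": [0,-0.3,0],"twist": 0},{"linear": [0,-0.18,0],"twist": 0},{"linear": [0,0,0],"twist": 0},{"linear": [0,0,0],"twist": 0}]'

```text
t: 26.9
position: [621.3, 73.0, 122.9]
tcp_rot: [-0.0, -0.041, 0.999, 0.0]
wrist_force: [-0.4, 0.4, 0.2]
gripper_width: 85.6
```

```bash
python3 mv.py; python3 look.py 15
```

```text
26.9 [621.3  73.  122.9] toolY 94.65 F [-0.4  0.4  0.2] [0.117 0.256 0.132 1.447 0.    0.036]
nose n 978 ymin [13.3 13.7 15.1]
cave ymax 9184 [-34.3 -33.2 -32.7]
```

Emit:
jog_arm --steps '[{"linear": [0,0.3,0],"twist": 0},{"linear": [0,0.2,0],"twist": 0},{"linear": [0,0.2,0],"twist": 0},{"linear": [0,0.2,0],"twist": 0},{"linear": [0,0.1,0],"twist": 0},{"linear": [0,0.08,0],"twist": 0},{"linear": [0,0,0],"twist": 0},{"linear": [0,-0.3,0],"twist": 0},{"linear": [0,-0.3,0],"twist": 0},{"linear": [0,-0.3,0],"twist": 0},{"linear": [0,-0.18,0],"twist": 0},{"linear": [0,0,0],"twist": 0},{"linear": [0,0,0],"twist": 0}]'

```text
t: 28.58
position: [621.4, 72.9, 122.9]
tcp_rot: [0.0, -0.041, 0.999, 0.0]
wrist_force: [-0.7, -0.5, -0.7]
gripper_width: 85.4
```

```bash
python3 mv.py; python3 look.py 16
```

```text
28.575 [621.4  72.9 122.9] toolY 94.65 F [-0.7 -0.5 -0.7] [0.117 0.256 0.132 1.447 0.    0.036]
nose n 911 ymin [-4.9 -4.3 -3.1]
cave ymax 9177 [-34.3 -33.2 -32.6]
```

View pics/w16.png

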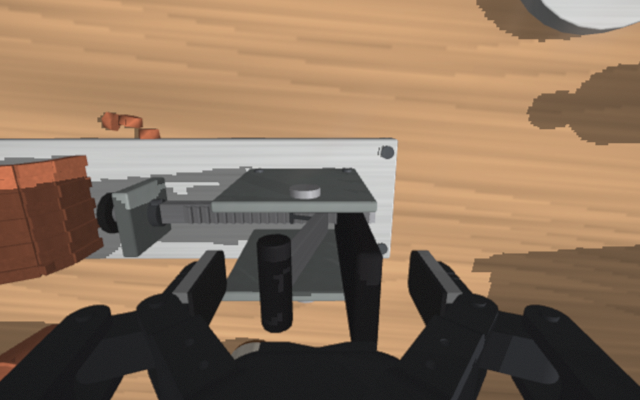

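Emit:
jog_arm --steps '[{"linear": [0,0.3,0],"twist": 0},{"linear": [0,0.2,0],"twist": 0},{"linear": [0,0.2,0],"twist": 0},{"linear": [0,0.2,0],"twist": 0},{"linear": [0,0.1,0],"twist": 0},{"linear": [0,0.08,0],"twist": 0},{"linear": [0,0,0],"twist": 0},{"linear": [0,-0.3,0],"twist": 0},{"linear": [0,-0.3,0],"twist": 0},{"linear": [0,-0.3,0],"twist": 0},{"linear": [0,-0.18,0],"twist": 0},{"linear": [0,0,0],"twist": 0},{"linear": [0,0,0],"twist": 0}]'

```text
t: 30.25
position: [621.4, 72.9, 122.9]
tcp_rot: [-0.0, -0.041, 0.999, 0.0]
wrist_force: [-0.1, -0.1, -0.3]
gripper_width: 85.6
```

```bash
python3 mv.py; python3 look.py 17
```

```text
30.25 [621.4  72.9 122.9] toolY 94.64 F [-0.1 -0.1 -0.3] [0.117 0.256 0.132 1.447 0.    0.036]
nose n 1029 ymin [-23.3 -22.8 -21.4]
cave ymax 8773 [-34.5 -33.2 -32.7]
```

View pics/w17.png

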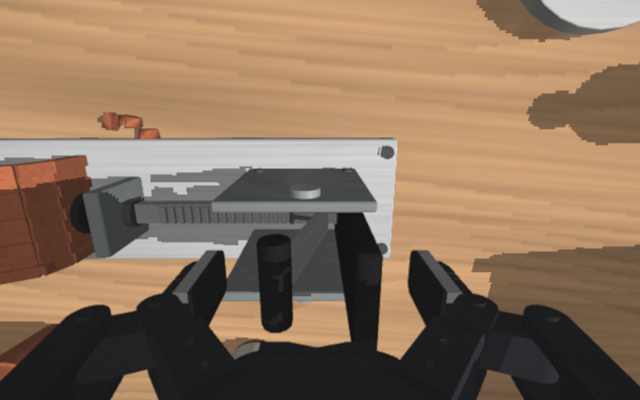

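The gap is now about 11 mm. I add a tracker for the jaw plate so that the nose compression is visible, then squeeze slowly.

```bash
cat >> look.py <<'E'
m=(L[...,2]>25)&(L[...,2]<90)&(L[...,1]>-25)&(L[...,1]<60)&(abs(L[...,0])<30)&(abs(L[...,0])>14)&(c.max(-1)-c.min(-1)<30)&(c.max(-1)>45)
m[:,300:]=0
q=L[m]; print('jaw plate n',len(q),'y pct',np.percentile(q[:,1],[1,5,50,95]).round(1),'z',np.percentile(q[:,2],[5,95]).round(0),'x',np.percentile(q[:,0],[2,98]).round(0))
E
python3 look.py 18
```

```text
nose n 1035 ymin [-23.4 -22.9 -21.4]
cave ymax 8763 [-34.5 -33.2 -32.6]
jaw plate n 1389 y pct [-1.   0.3  7.8  8.7] z [29. 70.] x [-22.  21.]
```

Emit:
jog_arm --steps '[{"linear": [0,0.3,0],"twist": 0},{"linear": [0,0.2,0],"twist": 0},{"linear": [0,0.15,0],"twist": 0},{"linear": [0,0.15,0],"twist": 0},{"linear": [0,0,0],"twist": 0}]'

```text
t: 30.98
position: [619.1, 104.8, 123.6]
tcp_rot: [0.001, -0.041, 0.999, -0.001]
wrist_force: [0.8, -3.2, 2.1]
gripper_width: 85.3
```

```bash
python3 mv.py; python3 look.py 19
```

```text
30.975 [619.1 104.8 123.6] toolY 94.66 F [ 0.8 -3.2  2.1] [ 1.680e-01  2.600e-01  1.390e-01  1.448e+00 -1.000e-03  8.700e-02]
nose n 1699 ymin [-29.6 -28.7  -3.7]
cave ymax 2648 [-33.4 -32.5 -31.8]
jaw plate n 1637 y pct [-10.9  -9.4  -2.4  -1.3] z [29. 70.] x [-22.  22.]
```

View pics/w19.png

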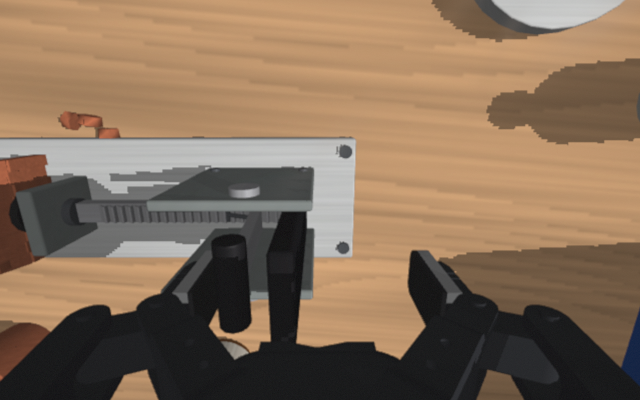

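Emit:
jog_arm --steps '[{"linear": [0,0.1,0],"twist": 0},{"linear": [0,0,0],"twist": 0}]'

```text
t: 31.28
position: [618.7, 108.2, 123.4]
tcp_rot: [0.001, -0.04, 0.999, -0.001]
wrist_force: [1.2, -5.5, 4.8]
gripper_width: 85.5
```

```bash
python3 mv.py; python3 look.py 20
```

```text
31.275 [618.7 108.2 123.4] toolY 94.62 F [ 1.2 -5.5  4.8] [ 1.740e-01  2.610e-01  1.390e-01  1.448e+00 -1.000e-03  9.300e-02]
nose n 1605 ymin [-29.3  -6.1  -5.6]
cave ymax 1670 [-35.4 -34.8 -34.1]
jaw plate n 1696 y pct [-13.8 -12.5  -5.3  -4.2] z [28. 70.] x [-22.  21.]
```

Emit:
jog_arm --steps '[{"linear": [0,0.05,0],"twist": 0},{"linear": [0,0,0],"twist": 0}]'

```text
t: 31.58
position: [618.6, 110.0, 123.3]
tcp_rot: [0.0, -0.04, 0.999, -0.001]
wrist_force: [0.9, -6.2, 4.0]
gripper_width: 85.2
```

```bash
python3 mv.py; python3 look.py 21; python3 mv.py
```

```text
31.575 [618.6 110.  123.3] toolY 94.61 F [ 0.9 -6.2  4. ] [ 0.177  0.262  0.14   1.448 -0.002  0.096]
nose n 1596 ymin [-7.7 -7.5 -7.1]
cave ymax 1235 [-36.6 -35.9 -35.3]
jaw plate n 1708 y pct [-15.2 -13.8  -6.8  -5.6] z [29. 70.] x [-22.  21.]
31.625 [618.6 110.  123.3] toolY 94.61 F [ 0.3 -6.9  4.7] [ 0.177  0.262  0.14   1.448 -0.002  0.096]
```

View pics/w21.png

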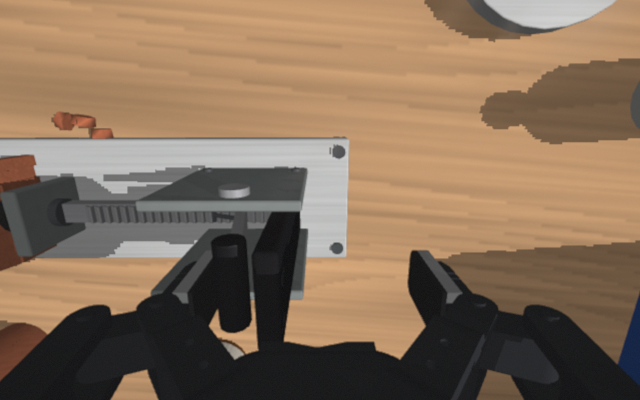

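Emit:
jog_arm --steps '[{"linear": [0,0.05,0],"twist": 0},{"linear": [0,0,0],"twist": 0}]'

```text
t: 31.88
position: [618.4, 112.0, 123.3]
tcp_rot: [0.0, -0.04, 0.999, -0.001]
wrist_force: [0.5, -6.4, 3.8]
gripper_width: 85.6
```

```bash
python3 mv.py; python3 look.py 22
python3 - <<'E'
from h import *
d=grab('side'); save(d,'d22.png',(320,160,440,285),5)
E
```

```text
31.875 [618.4 112.  123.3] toolY 94.61 F [ 0.5 -6.4  3.8] [ 0.18   0.262  0.14   1.448 -0.002  0.099]
nose n 1614 ymin [-9.4 -9.1 -8.8]
cave ymax 909 [-37.3 -36.6 -36. ]
jaw plate n 1671 y pct [-16.7 -14.8  -8.4  -7.3] z [28. 69.] x [-22.  21.]
```

View pics/d22.png

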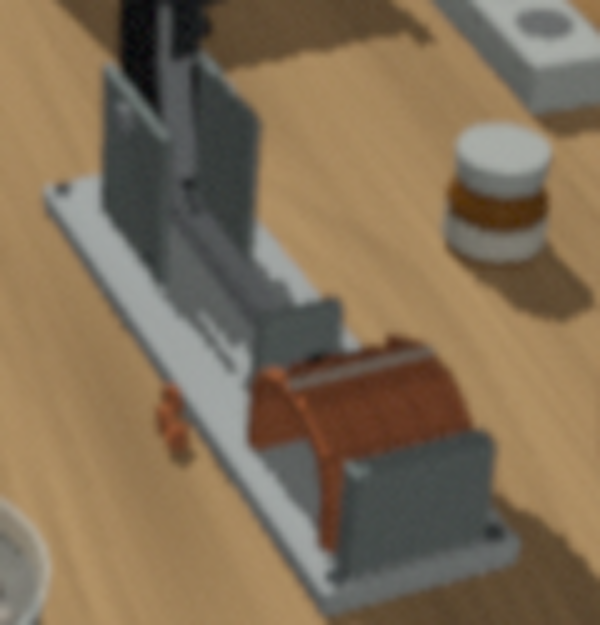

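Emit:
jog_arm --steps '[{"linear": [0,0.05,0],"twist": 0},{"linear": [0,0,0],"twist": 0}]'

```text
t: 32.22
position: [618.3, 113.5, 123.1]
tcp_rot: [0.0, -0.04, 0.999, -0.001]
wrist_force: [1.7, -9.8, 2.8]
gripper_width: 85.2
```

```bash
python3 mv.py; python3 look.py 23
```

```text
32.225 [618.3 113.5 123.1] toolY 94.59 F [ 1.7 -9.8  2.8] [ 0.183  0.263  0.141  1.448 -0.003  0.103]
nose n 1644 ymin [-10.7 -10.5 -10.1]
cave ymax 726 [-37.2 -36.2  91.9]
jaw plate n 1620 y pct [-17.9 -15.7  -9.7  -8.6] z [29. 69.] x [-22.  21.]
```

Emit:
jog_arm --steps '[{"linear": [0,0.05,0],"twist": 0},{"linear": [0,0,0],"twist": 0}]'

```text
t: 32.52
position: [618.3, 113.9, 123.0]
tcp_rot: [0.0, -0.039, 0.999, -0.003]
wrist_force: [1.4, -17.7, 2.6]
gripper_width: 85.2
```

```bash
python3 mv.py; python3 look.py 24
```

```text
32.525 [618.3 113.9 123. ] toolY 94.52 F [  1.4 -17.7   2.6] [ 0.185  0.263  0.141  1.449 -0.006  0.106]
nose n 1648 ymin [-10.8 -10.6 -10.2]
cave ymax 772 [-37.2 -36.2  92.1]
jaw plate n 1607 y pct [-17.9 -15.8  -9.8  -8.6] z [28. 69.] x [-22.  21.]
```

The trigger is at its stop, and the nose has only just met the cave. I release for the next bite.

Emit:
jog_arm --steps '[{"linear": [0,-0.3,0],"twist": 0},{"linear": [0,-0.3,0],"twist": 0},{"linear": [0,-0.3,0],"twist": 0},{"linear": [0,-0.2,0],"twist": 0},{"linear": [0,0,0],"twist": 0},{"linear": [0,0,0],"twist": 0}]'

```text
t: 33.33
position: [621.4, 73.0, 122.9]
tcp_rot: [-0.0, -0.041, 0.999, 0.0]
wrist_force: [-0.4, 0.3, -1.0]
gripper_width: 85.4
```

```bash
python3 mv.py; python3 look.py 25
python3 - <<'E'
from h import *
d=load('wrist'); save(d,'w25c.png',(0,120,200,300),4); d=grab('scene'); save(d,'s25.png',(265,185,405,315),5)
E
```

```text
33.325 [621.4  73.  122.9] toolY 94.65 F [-0.4  0.3 -1. ] [0.117 0.256 0.132 1.447 0.    0.036]
nose n 738 ymin [-8.  -7.7 -7.4]
cave ymax 7185 [-39.  -37.3 -36.8]
jaw plate n 1485 y pct [-15.9 -14.5  -7.3  -6.3] z [29. 70.] x [-22.  21.]
```

View pics/w25c.png

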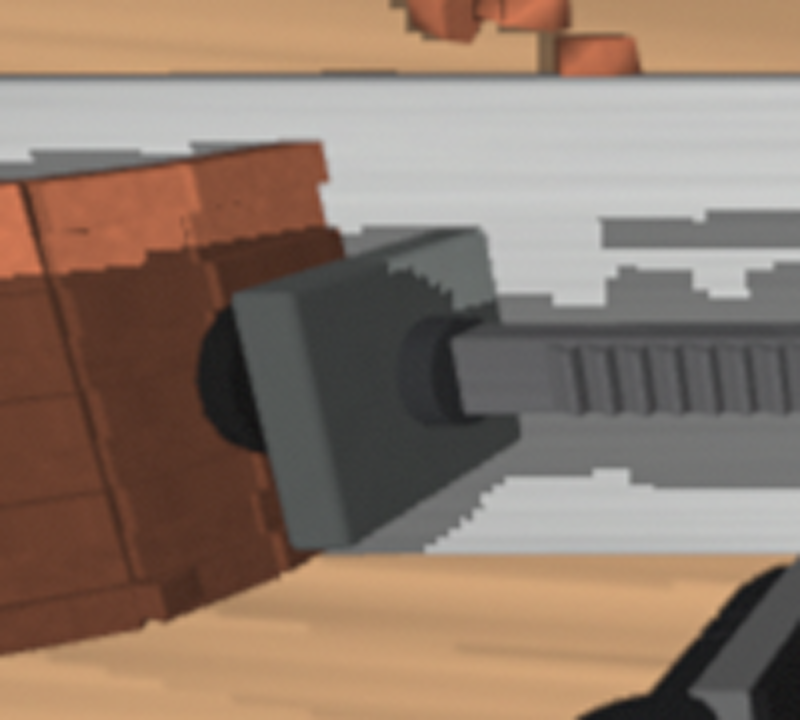

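View pics/s25.png

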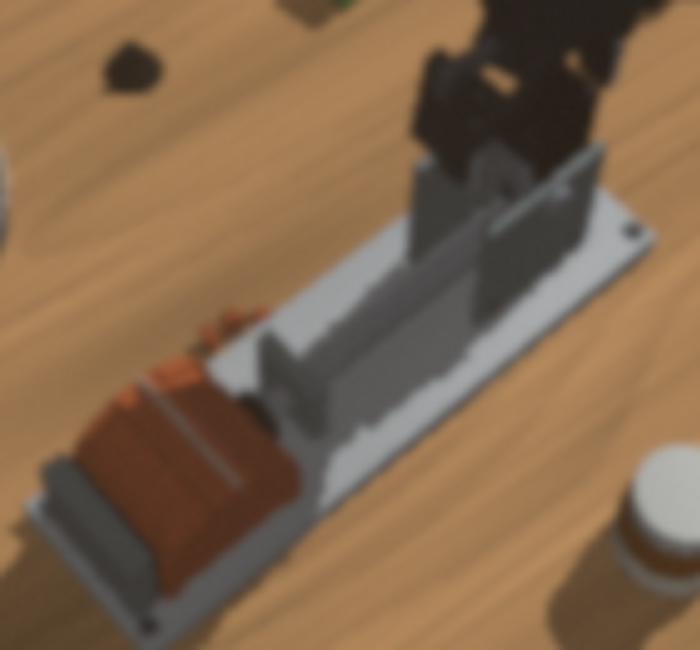

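The jaw crept back 2.4 mm to where the nose spring equals the 3 N friction, so the compression is about 3 mm. The jaw-plate reading is −7.3, and 8 mm compression should read about −12.3. I squeeze again in small steps.

Emit:
jog_arm --steps '[{"linear": [0,0.3,0],"twist": 0},{"linear": [0,0.22,0],"twist": 0},{"linear": [0,0,0],"twist": 0}]'

```text
t: 33.8
position: [619.7, 93.9, 123.4]
tcp_rot: [0.0, -0.041, 0.999, -0.001]
wrist_force: [-0.1, -3.3, 2.4]
gripper_width: 85.5
```

```bash
python3 mv.py; python3 look.py 26
```

```text
33.8 [619.7  93.9 123.4] toolY 94.67 F [-0.1 -3.3  2.4] [ 0.151  0.258  0.136  1.448 -0.002  0.07 ]
nose n 1504 ymin [-10.5 -10.3  -9.9]
cave ymax 3582 [-38.1 -37.  -36.6]
jaw plate n 1616 y pct [-18.2 -16.9  -9.7  -8.6] z [29. 70.] x [-22.  21.]
```

Emit:
jog_arm --steps '[{"linear": [0,0.05,0],"twist": 0},{"linear": [0,0,0],"twist": 0}]'

```text
t: 34.1
position: [619.8, 94.7, 123.5]
tcp_rot: [0.001, -0.04, 0.999, -0.001]
wrist_force: [-0.3, -8.3, 4.7]
gripper_width: 85.0
```

```bash
python3 mv.py; python3 look.py 27
```

```text
34.1 [619.8  94.7 123.5] toolY 94.6 F [-0.3 -8.3  4.7] [ 0.153  0.258  0.136  1.448 -0.003  0.072]
nose n 1510 ymin [-10.9 -10.6 -10.3]
cave ymax 3492 [-38.1 -37.  -36.5]
jaw plate n 1623 y pct [-18.5 -17.2 -10.   -8.9] z [29. 70.] x [-22.  21.]
```

Emit:
jog_arm --steps '[{"linear": [0,0.04,0],"twist": 0},{"linear": [0,0,0],"twist": 0},{"linear": [0,0,0],"twist": 0}]'

```text
t: 34.52
position: [619.7, 95.7, 123.8]
tcp_rot: [0.001, -0.04, 0.999, -0.002]
wrist_force: [-1.3, -11.2, 6.3]
gripper_width: 85.5
```

```bash
python3 mv.py; python3 look.py 28
```

```text
34.525 [619.7  95.7 123.8] toolY 94.56 F [ -1.3 -11.2   6.3] [ 0.155  0.258  0.137  1.448 -0.003  0.075]
nose n 1504 ymin [-11.8 -11.5 -11.2]
cave ymax 3347 [-38.1 -37.1 -36.6]
jaw plate n 1624 y pct [-19.6 -17.9 -10.9  -9.8] z [29. 70.] x [-22.  21.]
```

Emit:
jog_arm --steps '[{"linear": [0,0.04,0],"twist": 0},{"linear": [0,0,0],"twist": 0},{"linear": [0,0,0],"twist": 0}]'

```text
t: 34.95
position: [619.7, 96.9, 124.1]
tcp_rot: [0.001, -0.04, 0.999, -0.002]
wrist_force: [-1.3, -12.9, 8.3]
gripper_width: 85.1
```

```bash
python3 mv.py; python3 look.py 29
python3 - <<'E'
from h import *
d=load('wrist'); save(d,'w29c.png',(0,120,200,300),4)
d=grab('side'); save(d,'d29.png',(240,140,440,290),4); save(d,'d29b.png')
d=grab('scene'); save(d,'s29.png')
E
```

```text
34.95 [619.7  96.9 124.1] toolY 94.55 F [ -1.3 -12.9   8.3] [ 0.157  0.258  0.137  1.449 -0.004  0.077]
nose n 1514 ymin [-12.9 -12.6 -12.3]
cave ymax 3147 [-38.  -37.  -36.7]
jaw plate n 1638 y pct [-20.4 -19.1 -12.1 -10.9] z [29. 70.] x [-22.  21.]
```

View pics/w29c.png

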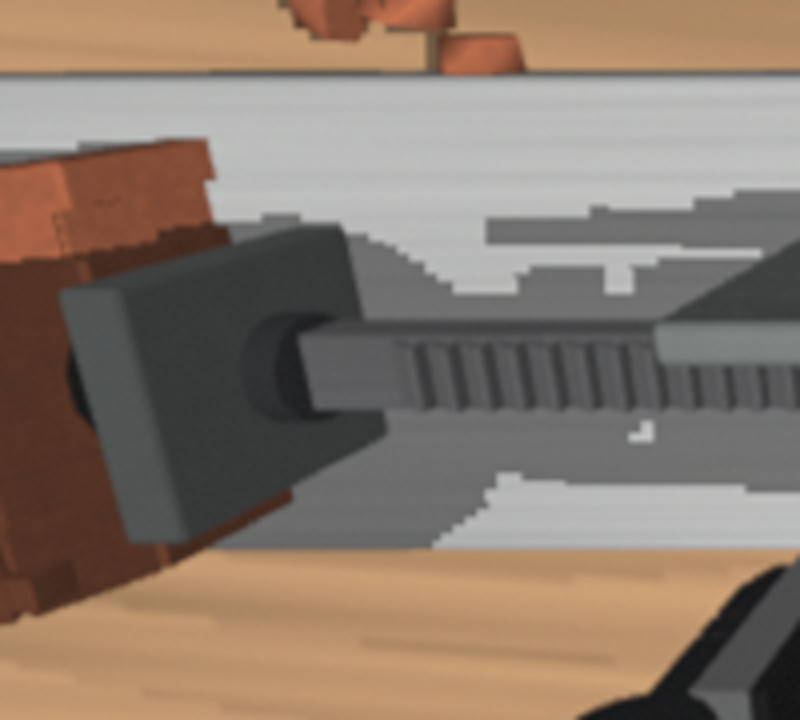

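View pics/d29b.png

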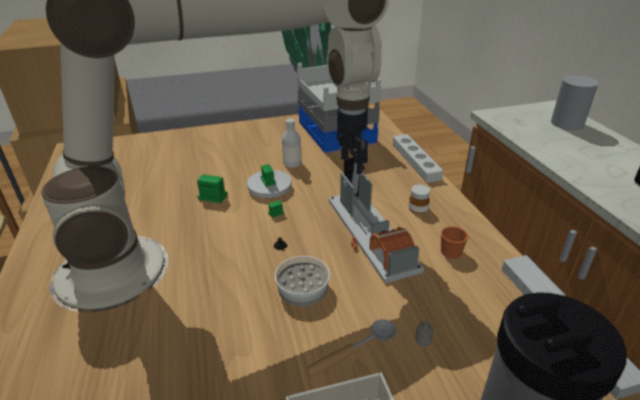

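View pics/s29.png

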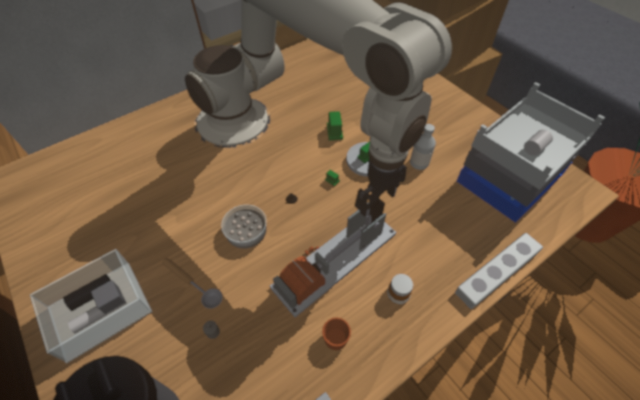

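The compression is about 7.8 mm by jaw travel, and the squeeze force of about 15 N matches "half in". I hold to check it stays steady, and recheck the chips.

Emit:
jog_arm --steps '[{"linear": [0,0,0],"twist": 0},{"linear": [0,0,0],"twist": 0},{"linear": [0,0,0],"twist": 0},{"linear": [0,0,0],"twist": 0},{"linear": [0,0,0],"twist": 0},{"linear": [0,0,0],"twist": 0},{"linear": [0,0,0],"twist": 0},{"linear": [0,0,0],"twist": 0}]'

```text
t: 36.1
position: [619.6, 96.9, 124.0]
tcp_rot: [0.001, -0.04, 0.999, -0.002]
wrist_force: [-1.2, -12.3, 8.1]
gripper_width: 85.2
```

```bash
python3 mv.py; python3 look.py 30
python3 - <<'E'
from h import *
d=load('wrist'); L=loc(cloud(d)); c=np.array(d['color']).astype(int)
m=(c[...,0]>1.6*c[...,2])&(c[...,0]-c[...,1]>40)&(L[...,0]<-46)&(L[...,0]>-90)&(L[...,2]>3)
n,lab,st,ce=cv2.connectedComponentsWithStats(m.astype(np.uint8))
for i in range(1,n):
    if st[i,4]>15: q=L[lab==i]; print(ce[i].round(),st[i,4],q.mean(0).round(1),'z',np.percentile(q[:,2],[3,50,97]).round(1))
bed=(abs(L[...,0]+45)<3)&(L[...,1]>-30)&(L[...,1]<100); print('bed z',np.median(L[...,2][bed]))
save(d,'w30c.png',(30,95,130,160),7)
E
```

```text
36.1 [619.6  96.9 124. ] toolY 94.55 F [ -1.2 -12.3   8.1] [ 0.157  0.258  0.137  1.449 -0.004  0.077]
nose n 1511 ymin [-12.9 -12.6 -12.3]
cave ymax 3131 [-38.  -37.1 -36.7]
jaw plate n 1633 y pct [-20.7 -19.2 -12.1 -10.9] z [29. 70.] x [-22.  22.]
[ 90. 121.] 479 [-62.6  -4.2  13.5] z [ 5.8 13.3 16.4]
[120. 133.] 189 [-53.1  16.6  13.5] z [ 8.  14.3 16.6]
bed z 16.231066774086173
```

View pics/w30c.png

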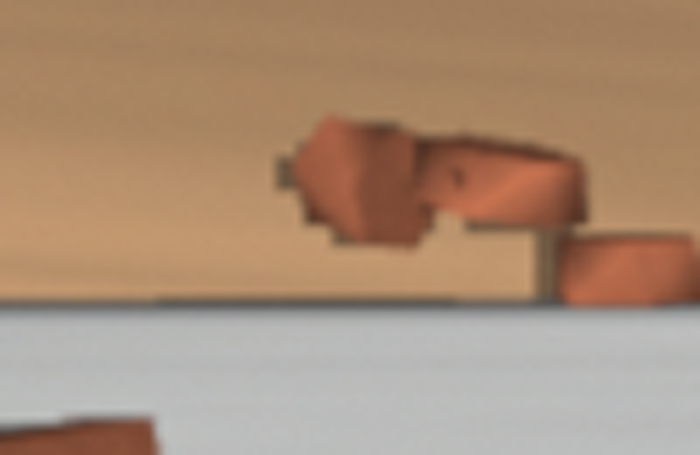

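The hold is steady. The chips stand on the benchtop with tops about 15 mm up, level with the bed edge, so their centres are about 7.5 mm high. I hand in.

Run:
```python
from rig import order, ctrl
print(order.close_job()); s=ctrl.observe(); print(s['t'],s['wrist_force'])
```

```text
the job is handed in; nothing more can be done
None
the job is handed in; nothing more can be done
```

The job is handed in at about 36 s, with the clamp under pressure and the trigger still held. The hand-in reported no verdict.

**What I did**
- I took the middle-sized scraper from the turntable and wiped all three chips off the bed's near edge in one sweep. I laid it back flat 3 mm from the turntable's centre.
- I pumped the trigger four full strokes, and on a fifth the nose met the cave. I then squeezed again part-way and held it, pushing the cross bar with one open pad.

**Last checks**
- **Jaw:** steady over a 1 s hold.
- **Squeeze:** about 15 N, matching the "nose half in" figure.
- **Nose travel:** jaw movement puts it about 7.8 mm in. A rougher estimate from the nose and cave positions gave about 5.7 mm. The two disagree, but both are inside 4.5 to 12 mm.
- **Cave:** upright, moved about 4 mm to the stop.
- **Chips:** off the bed but standing on edge rather than lying flat. Their centres are about 7.5 mm up, against the 11 mm limit.
- **Bystanders:** none looked moved in the last pictures. I did not measure each one.

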